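Leak-test the capsules coming off the welder

ROBOT

A 6-joint arm with a two-finger parallel gripper is mounted at the origin on the work surface. World frame = base frame: x ahead of the robot, y to its left, z up, the work surface at z = 0. Lengths are in mm, angles in rad, forces in N, time in s.
With the tool pointing down it reaches from about 350 to 875 mm from the base axis. Payload 4.2 kg.
Tool frame: the origin (TCP) lies at the very end of the fingers, on their centre line; the grasp point (between the pads) lies 19 mm behind it; z points along the fingers, y is the line along which they close (so a half turn about z gives the same grasp; the last joint's range is limited). The gripper opens to 85 mm and grips with 20 to 120 N. Pads are 22 mm wide; open, the fingers measure 114 mm over their backs; the gripper's body (76 mm by 85 mm) begins 54 mm behind the grasp point. The pads swing forward as they close: fully open they stand 13 mm farther back than shut.
Start: joints at [-0.918, 0.385, 0.008, 0, -1.194, -0.259], TCP at [239.826, -577.133, 231.312] pointing down, gripper open.
Joint ranges: [-3.14, 3.14], [-1.21, 2.06], [-1.07, 1.41], [-3.16, 2.05], [-2.99, -0.16], [-3.1, 3.1]. Speed limits (rad/s): [2.79, 2.79, 3.14, 3.14, 3.14, 3.14].

INTERFACE

Orientations are given as a unit quaternion [x, y, z, w].
In Python, from bench import read_state, get_image, get_calibration, job_done gives the robot as it stands.
- The arm moves only by the shell command python3 -m creep 'ROWS'. ROWS is a JSON object of lists of equal length, an entry for each row: "translation": the shift along the world's x, y, z in cm, a list of three; "delta_rot": the turn, a rotation vector about the world's x, y, z in degrees, a list of three; "hand": the finger opening in cm, from 0 to 8.54. A call has 1 to 8 rows; each row is the pose to reach, as a shift and turn from the pose commanded when the call began; what a row does not reach only later rows make up. A row lasts 1/8 s, in which the tool goes at most 62.5 mm and 10.7 degrees, less where a joint would pass 70% of its speed; a pose out of reach is approached as far as the arm can. A call with a gripper value outside its range is refused whole. The fingers move at their own pace and stop on an object; the grip force is fixed at half the most. Time passes only in rows, so rows that repeat a pose let the fingers close. It gives the time, the measured TCP pose, the force, the opening and the grip force at its end, in the units of the state.
- read_state(): the state, without advancing time (a new reading comes with each control period).
- get_image(name): name is "side" or "top" or "wrist"; returns (picture, depth): 420x560x3 uint8, red, green, blue; 420x560 float32, mm along the optical axis (not along the pixel's ray), 0 where there is no reading.
- get_calibration(name): a dict with "intrinsics" (3x3 intrinsics, pixels), "dist" ([k1, k2, p1, p2, k3] as OpenCV has them; the pictures are not rectified), "xyz" and "attitude" of the camera in the world. Camera axes: x right, y down, z forward; pixel columns grow to the right and rows downward; lengths in mm; the calibration is good to about 2 mm. A picture is of the moment at which its call begins: read the wrist's pose just before it. get_calibration takes no time and is no camera call; for the wrist camera it gives the pose at the moment of the call.
- job_done(): hands the job in; it is judged then, once.
The state is a dict: "clock": time; "joints": joint angles; "joint_vel": joint speeds; "joint_efforts": joint torques, N m; "position": TCP position; "ee_rot": TCP orientation; "contact_force": force on the tool from outside, world axes, zero at the start; "wrist_torque": the same for the moment, N m; "gripper_width": finger opening in mm; "grasp_force": force on a finger pad.
Only numpy, scipy, OpenCV 4.12 (cv2) and the standard library are available. Lean on these libraries where they do the work, as an engineer would, in place of code of your own. Each camera call takes 0.05 s, during which the arm holds its last target. There are 200 camera calls.

TASK

Leak-test the welded filter capsules waiting in the infeed lane: open the air valve on the test stand, then, in lane order beginning at the end stop (results are logged in that order), press each sound capsule upright and centred onto the sprung seal pad until the pad is fully down, hold it there for a good second, and stand it upright on the blue mat beside the one already there. Any capsule whose lid stands proud and crooked is badly welded: it must not go on the pad but straight into the black scrap bin. When all are done shut the air valve again; leave the other things on the bench alone.

Things in the scene. Friction and masses are not known exactly. Their poses are not given: they have to be found in the camera images.
- tester: manual leak-test stand, fixed: dark cast base 170 mm (x) by 200 mm (y), 24 mm thick, carrying a sprung round seal pad (centre at x 0, y +35 mm) and a toggle air valve (at x 0, y -70 mm). Origin: centre of the underside, z up. It may stand at any of three places, turned a little
- nest (a point): centre of the top of the seal pad when the pad is up, 74 mm above the table; fixed to the stand, does not go down with the pad; z up. The pad is a black rubber-faced disc 68 mm in diameter with no rim
- pad (a joint): travel of the sprung seal pad, m: 0 is up, 0.012 is fully down against its solid stop. It starts to move at about 2 N and takes about 10 N to reach the stop; it springs back up when let go
- air_valve (a joint): toggle of the air valve, rad: 0 is shut (lever leaning to the stand's -x), 1.0 is fully open (leaning to the stand's +x). The lever stands at (joint - 0.5) rad from upright, swings about the stand's y axis, moves with about 1 N at its ball and stays where it is left
- air_valve_tip (a point): centre of the black ball, 26 mm diameter, at the end of the air valve's lever, 60 mm from the pivot. The pivot lies 46 mm above the table at the stand's x 0, y -70 mm, in a block 70 mm (x) by 50 mm (y) with its top 49 mm above the table
- lane: run-out plate from the welder (the infeed lane), fixed: flat bare aluminium strip 430 mm long (its y), 90 mm wide, 2 mm thick, no side rails. A dark upright plate 30 mm high across its +y end is the end stop. Origin: centre of the underside
- mat: flat blue rubber mat for tested capsules, fixed: 170 mm (x) by 210 mm (y), 2 mm thick, no rim. Origin: centre of the underside
- bin: deep black open scrap bin, fixed: 160 mm (x) by 180 mm (y) outside, 100 mm high, walls and floor 4 mm. Origin: centre of the underside
- capsule_1: welded filter capsule, off-white plastic, upright: barrel and lid 46 mm diameter up to z = 61 mm, then a dome with an 8 mm spigot, 78 mm high in all, 0.1 kg. Origin: centre of its flat underside, z up through the spigot. Its lid is flush with the barrel: soundly welded. In the infeed lane at the start, first place from the end stop (places 60 mm apart); may be absent.
- reject_1: a capsule like the others (barrel 46 mm diameter, 54 mm high, origin at the centre of its underside) whose lid was not driven home: the lid stands about 18 mm proud and crooked (0.38 rad) over the bared black inner neck, about 95 mm high in all, 0.1 kg. In the infeed lane at the start, second place from the end stop (places 60 mm apart); may be absent.
- capsule_2: welded filter capsule, off-white plastic, upright: barrel and lid 46 mm diameter up to z = 61 mm, then a dome with an 8 mm spigot, 78 mm high in all, 0.1 kg. Origin: centre of its flat underside, z up through the spigot. Its lid is flush with the barrel: soundly welded. In the infeed lane at the start, third place from the end stop (places 60 mm apart); may be absent.
- reject_2: a capsule like the others (barrel 46 mm diameter, 54 mm high, origin at the centre of its underside) whose lid was not driven home: the lid stands about 18 mm proud and crooked (0.38 rad) over the bared black inner neck, about 95 mm high in all, 0.1 kg. In the infeed lane at the start, fourth place from the end stop (places 60 mm apart); may be absent.
- capsule_3: welded filter capsule, off-white plastic, upright: barrel and lid 46 mm diameter up to z = 61 mm, then a dome with an 8 mm spigot, 78 mm high in all, 0.1 kg. Origin: centre of its flat underside, z up through the spigot. Its lid is flush with the barrel: soundly welded. In the infeed lane at the start, fifth place from the end stop (places 60 mm apart); may be absent.
- reject_3: a capsule like the others (barrel 46 mm diameter, 54 mm high, origin at the centre of its underside) whose lid was not driven home: the lid stands about 18 mm proud and crooked (0.38 rad) over the bared black inner neck, about 95 mm high in all, 0.1 kg. In the infeed lane at the start, sixth place from the end stop (places 60 mm apart); may be absent.
- capsule_4: welded filter capsule, off-white plastic, upright: barrel and lid 46 mm diameter up to z = 61 mm, then a dome with an 8 mm spigot, 78 mm high in all, 0.1 kg. Origin: centre of its flat underside, z up through the spigot. Its lid is flush with the barrel: soundly welded. In the infeed lane at the start, seventh place from the end stop (places 60 mm apart); may be absent.
- tested: a sound capsule like the others, tested earlier, standing on the blue mat in the -x half of it
- tape: roll of clear tape, 52 mm diameter, 18 mm high, bystander; origin at the underside
- insert_1: small brass insert standing between the stations, 20 mm diameter, 20 mm high, bystander; origin at the underside
- insert_2: another such brass insert, bystander
- horn: small aluminium sonotrode tip standing beyond the lane, 38 mm diameter, 60 mm high, bystander; origin at the underside
- driver: screwdriver with black handle, 170 mm long, lying beyond the lane, bystander
- spare_lid: loose off-white capsule lid, 46 mm diameter, 24 mm high, near the robot, bystander; origin at the underside
Not all that is in view belongs to the job. Leave any orange or red look-alike of the capsule_4 alone.

How it is judged:
By the outcome, as a careful person would: the job done as asked, in the order asked, and still so for the second after the job is handed in, with the robot touching nothing.
Of capsule_1, capsule_2, capsule_3, capsule_4 only 3 to 4 are there at a start; the rules pass over those that are not, and their reading is None.
Of reject_1, reject_2, reject_3 only 1 to 2 are there at a start; the rules pass over those that are not, and their reading is None.
At some moment in a run one of capsule_1, capsule_2, capsule_3, capsule_4, reject_1, reject_2, reject_3 may be knocked a few centimetres aside while the robot is not near it.
It also fails if it takes over 210 s, if anything falls off the work surface, if the arm or the gripper's body presses on something with over 40 N, if the wrist force passes 120 N, or if a joint passes its speed limit or range.

## Working session

There is one attempt and no reset: what is moved stays moved. The work goes in short steps, Python scripts to look and compute and a shell command to move; the robot and the scene stay as the last step left them, time stands still between calls to the robot, and variables do not carry over. Pictures are saved under pics/ and viewed, at most 14 in all, crops included, and the job is handed in when it is done.

```bash
ls; mkdir -p pics; python3 - <<'E'
from bench import *
import cv2,numpy as np
print(read_state())
ims=[]
for n in("top","side"):
    im,d=get_image(n); cv2.imwrite(f"pics/{n}0.png",im[:,:,::-1]); np.savez(f"{n}0.npz",im=im,d=d)
    c=get_calibration(n); print(n,c, (d>0).mean())
E
```

```text
pics
{'clock': 0.0, 'joints': array([-9.18413346e-01,  3.85587535e-01,  6.64425576e-03, -4.96460276e-04,
       -1.19399487e+00, -2.58589243e-01]), 'joint_vel': array([ 8.40295068e-05,  2.02038447e-03, -2.60287923e-03, -5.57919177e-04,
       -2.74466744e-04, -2.08257775e-03]), 'joint_efforts': array([ 6.88664859e-04, -3.92288339e+01,  1.88399005e+01,  4.18626755e+00,
       -4.76407251e-03,  6.55571256e-06]), 'position': array([ 239.60277006, -576.62803934,  230.21046709]), 'ee_rot': array([-1.95537172e-01,  9.80695679e-01,  1.06321957e-03, -2.63896136e-04]), 'contact_force': array([-0.18445764, -0.51856465,  0.2155636 ]), 'wrist_torque': array([ 0.0159659 , -0.03692368,  0.0021385 ]), 'grasp_force': 0.0, 'gripper_width': 85.64373748584379}
top {'intrinsics': array([[531.00293716,   0.        , 270.12340671],
       [  0.        , 531.00293716, 213.8380734 ],
       [  0.        ,   0.        ,   1.        ]]), 'dist': array([-0.04458518,  0.        ,  0.        ,  0.        ,  0.        ]), 'xyz': array([ 364.84208392,  -14.67844662, 1275.65508279]), 'attitude': array([-0.69800004,  0.71186899, -0.06202256,  0.04681537])} 0.996062925170068
side {'intrinsics': array([[395.66067237,   0.        , 275.23435553],
       [  0.        , 395.66067237, 201.84697867],
       [  0.        ,   0.        ,   1.        ]]), 'dist': array([-0.04911145,  0.        ,  0.        ,  0.        ,  0.        ]), 'xyz': array([283.69328596, 812.6116345 , 604.30123312]), 'attitude': array([-0.1398789,  0.8525286, -0.4985016,  0.0715893])} 0.9961139455782313
```

View pics/top0.png

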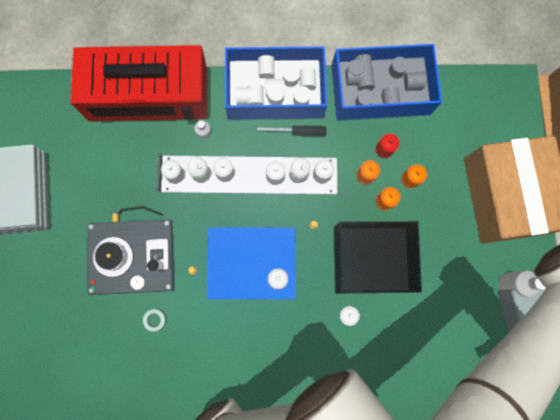

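View pics/side0.png

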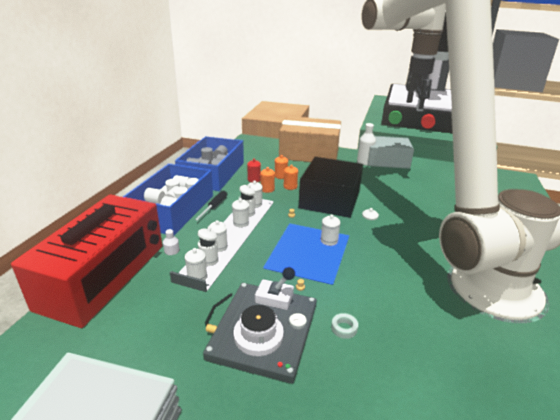

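```bash
cat > h.py <<'E'
import cv2,numpy as np
from scipy.spatial.transform import Rotation as R
from bench import *
def ray(c,uv):
    p=cv2.undistortPoints(np.array(uv,float).reshape(-1,1,2),c["intrinsics"],c["dist"]).reshape(-1,2)
    d=np.c_[p,np.ones(len(p))]@R.from_quat(c["attitude"]).as_matrix().T
    return np.array(c["xyz"]),d
def onplane(c,uv,z):
    o,d=ray(c,uv); return o+d*((z-o[2])/d[:,2])[:,None]
def tri(c1,uv1,c2,uv2):
    o1,d1=ray(c1,uv1);o2,d2=ray(c2,uv2);out=[]
    for a,b in zip(d1,d2):
        s=np.linalg.lstsq(np.c_[a,-b],o2-o1,rcond=None)[0]
        p,q=o1+a*s[0],o2+b*s[1]; out.append([*((p+q)/2),np.linalg.norm(p-q)])
    return np.array(out)
def proj(c,P):
    m=R.from_quat(c["attitude"]).as_matrix().T
    return cv2.projectPoints(np.array(P,float).reshape(-1,3),cv2.Rodrigues(m)[0],-m@np.array(c["xyz"]),c["intrinsics"],c["dist"])[0].reshape(-1,2)
def pts(c,d):
    v,u=np.mgrid[:420,:560]; o,r=ray(c,np.c_[u.ravel(),v.ravel()])
    return (o+r*d.reshape(-1,1)).reshape(420,560,3)
E
python3 - <<'E'
from h import *
ct,cs=get_calibration("top"),get_calibration("side")
t=np.load("top0.npz");s=np.load("side0.npz")
a=cv2.resize(t["im"][140:305,75:345],(800,489),interpolation=3)
b=cv2.resize(s["im"][170:385,160:360],(558,600),interpolation=3)
cv2.imwrite("pics/ta.png",a[:,:,::-1]);cv2.imwrite("pics/sa.png",b[:,:,::-1])
P=pts(ct,t["d"]); im=t["im"]; hsv=cv2.cvtColor(im,cv2.COLOR_RGB2HSV)
def blobs(mask,mn,name):
    n,l,st,ce=cv2.connectedComponentsWithStats(mask.astype(np.uint8))
    for i in range(1,n):
        if st[i,4]>mn:
            r=cv2.minAreaRect(np.argwhere(l==i)[:,::-1].astype(np.float32))
            q=P[l==i]; print(name,st[i],ce[i].round(1),np.median(q,0).round(1),onplane(ct,cv2.boxPoints(r),2)[:,:2].round(0).tolist())
x=P[...,0];z=P[...,2]
print("table z",np.median(z[(z>-20)&(z<15)]))
blobs((z>40)&(z<110)&(hsv[...,1]<70)&(hsv[...,2]>120)&(x>250)&(x<700),60,"capsule")
blobs((hsv[...,0]>100)&(hsv[...,0]<125)&(hsv[...,1]>150)&(x<460),800,"mat")
blobs((z<25)&(hsv[...,1]<60)&(hsv[...,2]>130)&(x>400)&(x<620),800,"lane")
blobs((z>80)&(z<115)&(hsv[...,2]<80)&(x>200)&(x<460)&(P[...,1]<0),100,"binrim")
blobs((z>60)&(hsv[...,2]<90)&(x>200)&(x<460)&(P[...,1]>200),20,"pad/ball")
blobs((z>12)&(z<40)&(x>200)&(x<460)&(P[...,1]>200),1000,"base")
E
```

```text
table z -1.2444450232458166
capsule [   0  155   38   75 2608] [ 17.3 191.8] [611.6 537.8  79. ] [[537.0, 611.0], [722.0, 621.0], [720.0, 529.0], [536.0, 520.0]]
capsule [ 37 157   5  69 187] [ 38.9 191.4] [617.  497.9  51.1] [[715.0, 531.0], [715.0, 524.0], [545.0, 509.0], [545.0, 516.0]]
capsule [188 157  21  22 364] [197.9 167.3] [661.1 121.7  82.2] [[708.0, 155.0], [707.0, 106.0], [654.0, 106.0], [655.0, 155.0]]
capsule [214 157  20  21 327] [223.1 167.1] [664.3  64.8  66.4] [[656.0, 91.0], [707.0, 91.0], [706.0, 44.0], [655.0, 45.0]]
capsule [290 157  21  23 362] [300.1 168.1] [ 655.5 -113.7   82.9] [[661.0, -87.0], [712.0, -113.0], [690.0, -154.0], [639.0, -128.0]]
capsule [161 159  21  22 339] [171.1 169.2] [661.6 185.8  65.7] [[679.0, 231.0], [714.0, 197.0], [676.0, 161.0], [642.0, 195.0]]
capsule [314 159  21  21 331] [324.1 169. ] [ 655.8 -171.3   66.2] [[660.0, -147.0], [706.0, -171.0], [684.0, -213.0], [637.0, -189.0]]
capsule [266 161  20  21 325] [275.7 170.5] [654.1 -58.2  66.2] [[694.0, -37.0], [694.0, -84.0], [643.0, -82.0], [644.0, -36.0]]
capsule [ 95 238  35  37 2
[... 453 characters left out ...]
 -663.0], [374.0, -718.0], [306.0, -650.0]]
mat [ 207  256   89   43 3358] [248.3 277.4] [410.7  14.2   0.6] [[463.0, 109.0], [459.0, -102.0], [359.0, -99.0], [363.0, 109.0]]
binrim [339 250  82  43 403] [381.6 277.3] [ 394.7 -289.7   97. ] [[466.0, -208.0], [467.0, -405.0], [367.0, -401.0], [367.0, -207.0]]
pad/ball [ 96 257  26  12 229] [108.2 261.5] [450.  325.8  72.3] [[465.0, 375.0], [464.0, 315.0], [438.0, 314.0], [439.0, 374.0]]
pad/ball [147 259  11  12  91] [152.5 264.9] [437.3 218.1 107. ] [[444.0, 255.0], [461.0, 238.0], [444.0, 221.0], [427.0, 238.0]]
base [  88  258   80   37 2186] [126.1 278.3] [410.9 291.5  23.1] [[461.0, 396.0], [463.0, 206.0], [379.0, 203.0], [377.0, 392.0]]
```

View pics/ta.png

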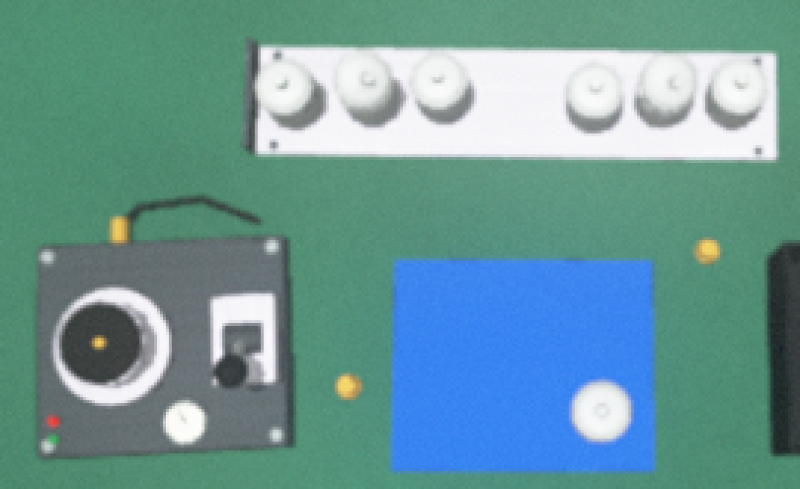

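View pics/sa.png

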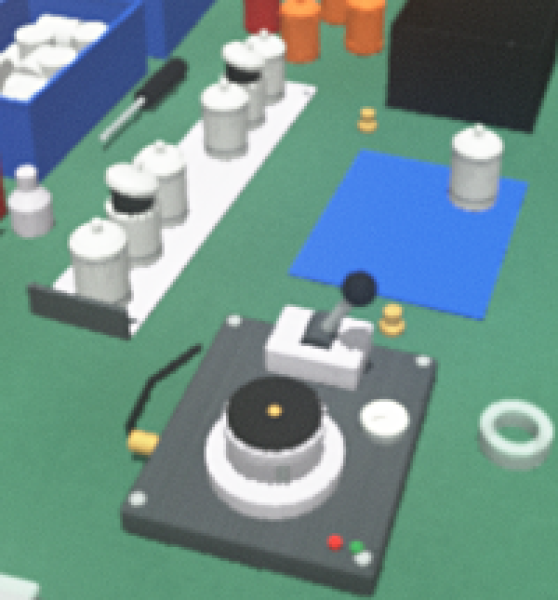

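```bash
python3 - <<'E'
from h import *
ct,cs=get_calibration("top"),get_calibration("side")
T=lambda p:np.array(p,float)/2.963+[75,140]; S=lambda p:np.array(p,float)/2.79+[160,170]
n="c1 r1 c2 c3 r3 c4 tested padc ball".split()
t=T([(283,84),(369,80),(437,77),(595,90),(674,83),(740,84),(602,410),(99,343),(231,370)])
s=S([(97,226),(0,0),(159,148),(226,85),(0,0),(266,35),(480,130),(274,410),(358,289)])
zz=[77,95,77,77,95,77,77,74,99]
for a,q,p in zip(n,tri(ct,t,cs,s),[onplane(ct,[u],z)[0] for u,z in zip(t,zz)]): print(a,q.round(1),p.round(1))
b=onplane(ct,T([(37,247),(288,238),(292,445),(42,458)]),24);print("base",b.round(0).tolist(),b.mean(0))
m=onplane(ct,T([(394,260),(653,260),(655,471),(391,472)]),2);print("mat",m.round(0).tolist(),m.mean(0))
l=onplane(ct,T([(258,45),(776,53),(776,160),(258,154)]),2);print("lane",l.round(0).tolist(),l.mean(0))
b=onplane(ct,[(335,222),(420,222),(421,292),(335,293)],100);print("bin",b.round(0).tolist(),b.mean(0))
print(onplane(ct,T([(347,386),(707,250)]),20).round(0).tolist())
# depth-based barrel centres (lid ring) : cylinder top via circle z 55..64 extents
P=pts(ct,np.load("top0.npz")["d"])
for k,(x,y) in dict(c1=(661,186),r1=(661,122),c2=(664,65),c3=(654,-58),r3=(656,-114),c4=(656,-171),te=(405,-57)).items():
    q=P.reshape(-1,3); w=q[(np.hypot(q[:,0]-x,q[:,1]-y)<29)&(q[:,2]>45)]
    print(k,len(w),w.mean(0).round(1),((np.percentile(w,2,axis=0)+np.percentile(w,98,axis=0))/2).round(1),w[:,2].max().round(1))
E
```

```text
c1 [664.8 187.2  70.9   4.1] [661.3 185.5  77. ]
r1 [687.  134.5 230.5 135.4] [658.9 116.4  95. ]
c2 [667.8  66.3  71.6   3.3] [664.8  65.4  77. ]
c3 [654.7 -57.6  73.    2.7] [652.4 -57.9  77. ]
r3 [750.1 -52.4 143.3 247.5] [ 652.6 -118.3   95. ]
c4 [ 656.7 -172.    73.5    1. ] [ 655.4 -171.7   77. ]
tested [ 4.041e+02 -5.760e+01  7.370e+01  2.000e-01] [403.9 -57.5  77. ]
padc [463.6 326.1  70.3   2.6] [462.  324.8  74. ]
ball [439.3 219.9  94.6   1.8] [438.1 218.9  99. ]
base [[544.0, 391.0, 24.0], [548.0, 189.0, 24.0], [383.0, 185.0, 24.0], [376.0, 382.0, 24.0]] [462.72516157 286.72258814  24.        ]
mat [[531.0, 106.0, 2.0], [527.0, -105.0, 2.0], [357.0, -102.0, 2.0], [360.0, 110.0, 2.0]] [443.89858102   2.47258035   2.        ]
lane [[714.0, 219.0, 2.0], [700.0, -213.0, 2.0], [609.0, -209.0, 2.0], [621.0, 218.0, 2.0]] [660.74095782   3.88029436   2.        ]
bin [[526.0, -187.0, 100.0], [522.0, -380.0, 100.0], [366.0, -372.0, 100.0], [368.0, -181.0, 100.0]] [ 445.76317779 -280.02196784  100.        ]
[[429.0, 142.0, 20.0], [532.0, -147.0, 20.0]]
c1 328 [662.8 186.5  65.3] [664.1 187.1  63.2] 83.2
r1 353 [662.4 122.3  79.6] [664.8 123.1  71.3] 101.5
c2 318 [665.4  64.8  65.8] [666.8  65.2  63.5] 81.3
c3 317 [655.2 -57.9  65.7] [656.6 -58.4  64.6] 85.3
r3 353 [ 656.7 -114.2   79.3] [ 658.7 -114.9   71.3] 97.5
c4 317 [ 657.1 -171.9   66.1] [ 658.4 -172.6   65.9] 83.2
te 334 [404.9 -57.3  66. ] [405.2 -57.6  66.7] 81.9
```

```bash
python3 -m creep '{"translation":[[2.6,5,0.5],[5.2,10,1],[7.8,15,1.5],[10.4,20,2],[13,25,2.5],[15.6,30,3],[18.2,35,3],[21,40,3]],"delta_rot":[[0,0,8.5],[0,0,17],[0,0,25.5],[0,0,34],[0,0,42.5],[0,0,51],[0,0,59.5],[0,0,67.5]],"hand":[0,0,0,0,0,0,0,0]}'
python3 -m creep '{"translation":[[3,5,2],[6,9,5],[9,13,8],[11,18,10],[13,22,12],[13,24,12],[13,24,12],[13,24,12]],"delta_rot":[[0,0,0],[0,0,0],[0,0,0],[0,0,0],[0,0,0],[0,0,0],[0,0,0],[0,0,0]],"hand":[0,0,0,0,0,0,0,0]}'
python3 - <<'E'
from h import *
print(read_state()["joints"].round(2))
c=get_calibration("wrist");im,d=get_image("wrist");np.savez("w0.npz",im=im,d=d,**c);print(c)
cv2.imwrite("pics/w0.png",im[:,:,::-1])
E
```

```text
clock: 1.1
position: [450.1, -175.3, 261.3]
ee_rot: [0.709, -0.705, -0.0, -0.0]
contact_force: [0.6, -0.5, -0.1]
gripper_width: -0.2
grasp_force: 0.0
clock: 2.1
position: [579.1, 62.0, 380.6]
ee_rot: [0.707, -0.707, -0.0, 0.001]
contact_force: [-0.4, -1.5, 0.1]
gripper_width: 0.1
grasp_force: 0.0
[ 0.38  0.25  0.18 -0.   -1.5  -0.38]
{'intrinsics': array([[332.0670075 ,   0.        , 277.7179074 ],
       [  0.        , 332.0670075 , 212.24040701],
       [  0.        ,   0.        ,   1.        ]]), 'dist': array([-0.08288702,  0.        ,  0.        ,  0.        ,  0.        ]), 'xyz': array([579.9614234 , -13.63090029, 523.75711685]), 'attitude': array([ 3.77720474e-04,  9.88813685e-01,  1.49154856e-01, -4.28437659e-04])}
```

View pics/w0.png

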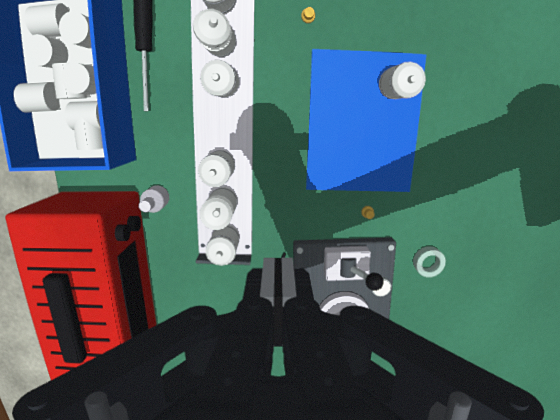

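```bash
python3 - <<'E'
from h import *
w=dict(np.load("w0.npz"));ct,cs=get_calibration("top"),get_calibration("side")
T=lambda p:np.array(p,float)/2.963+[75,140]
n="c1 c2 c3 tested ball".split()
t=T([(283,84),(437,77),(595,90),(602,410),(231,370)])
u=[(221,251),(215,171),(218,77),(409,79),(374,281)]
for a,q,p in zip(n,tri(ct,t,w,u),[onplane(w,[k],z)[0] for k,z in zip(u,[79,79,79,79,99])]): print(a,q.round(1),p.round(1))
print(onplane(w,[(312,49),(427,55),(413,191),(306,190)],2).round(0).tolist())
P=pts(w,w["d"]).reshape(-1,3)
for k,(x,y) in dict(c1=(661,186),c2=(664,65),c3=(654,-58),te=(405,-57)).items():
    q=P[(np.hypot(P[:,0]-x,P[:,1]-y)<30)&(P[:,2]>45)]; print(k,((q.min(0)+q.max(0))/2).round(1),q[:,2].max().round(1))
E
```

```text
c1 [663.7 186.9  69.4   1. ] [662.4 182.8  79. ]
c2 [6.649e+02 6.540e+01 7.700e+01 1.000e-01] [664.6  65.1  79. ]
c3 [662.3 -59.4  35.6   0. ] [655.  -55.3  79. ]
tested [404.3 -57.2  59.6   1.8] [411.6 -54.6  79. ]
ball [439.3 220.2  99.1   3.6] [440.4 221.8  99. ]
[[530.0, -101.0, 2.0], [358.0, -97.0, 2.0], [358.0, 111.0, 2.0], [534.0, 110.0, 2.0]]
c1 [666.7 189.9  63.8] 82.5
c2 [664.7  67.  259.6] 474.2
c3 [658.6 -56.7  64. ] 82.6
te [407.6 -55.   64.2] 83.4
```

```bash
python3 -m creep '{"translation":[[-4,3,-3],[-8,6,-6],[-12,9,-10],[-15,12,-14],[-18,14,-18],[-19.1,15.7,-21],[-19.1,15.7,-25],[-19.1,15.7,-28.6]],"delta_rot":[[0,0,0],[0,0,0],[0,0,0],[0,0,0],[0,0,0],[0,0,0],[0,0,0],[0,0,0]],"hand":[0,0,0,0,0,0,0,0]}'
python3 -m creep '{"translation":[[0,0,0],[1,0,0],[2,0,0],[3,0,0],[4,0,0],[5,0,0],[6,0,0],[6.6,0,0]],"delta_rot":[[0,0,0],[0,0,0],[0,0,0],[0,0,0],[0,0,0],[0,0,0],[0,0,0],[0,0,0]],"hand":[0,0,0,0,0,0,0,0]}'
python3 -m creep '{"translation":[[0.4,0,0],[0.8,0,0],[1.2,0,0],[1.2,0,0],[1.2,0,0]],"delta_rot":[[0,0,0],[0,0,0],[0,0,0],[0,0,0],[0,0,0]],"hand":[0,0,0,0,0]}'
python3 - <<'E'
from h import *
im,d=get_image("top");im2,d=get_image("side")
a=cv2.resize(im[205:305,75:215],(560,400));b=cv2.resize(im2[240:380,190:340],(430,400))
cv2.imwrite("pics/v.png",np.hstack([a[:, :370],b])[:,:,::-1])
E
```

```text
clock: 3.15
position: [388.7, 219.0, 94.5]
ee_rot: [0.707, -0.707, 0.0, -0.0]
contact_force: [-0.1, -0.3, 0.0]
gripper_width: -0.5
grasp_force: 0.0
clock: 4.15
position: [456.6, 220.5, 97.6]
ee_rot: [0.707, -0.707, 0.0, -0.003]
contact_force: [-1.1, -0.6, 0.3]
gripper_width: -0.0
grasp_force: 0.7
clock: 4.78
position: [466.9, 219.8, 95.1]
ee_rot: [0.708, -0.707, 0.0, 0.0]
contact_force: [-0.6, -0.2, -0.3]
gripper_width: -0.1
grasp_force: 0.0
```

View pics/v.png

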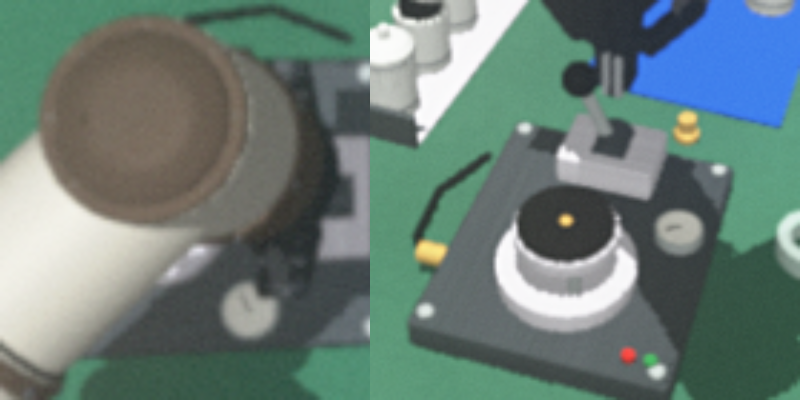

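```bash
python3 -m creep '{"translation":[[0.3,0,0],[0.6,0,0],[0.6,0,0],[0.6,0,0]],"delta_rot":[[0,0,0],[0,0,0],[0,0,0],[0,0,0]],"hand":[0,0,0,0]}'
python3 -m creep '{"translation":[[0.3,0,0],[0.6,0,0],[0.6,0,0],[0.6,0,0]],"delta_rot":[[0,0,0],[0,0,0],[0,0,0],[0,0,0]],"hand":[0,0,0,0]}'

```

```text
clock: 5.38
position: [472.3, 219.7, 95.1]
ee_rot: [0.707, -0.707, -0.0, 0.001]
contact_force: [-3.0, 0.3, 1.0]
gripper_width: 0.1
grasp_force: 1.9
clock: 5.88
position: [473.2, 219.2, 94.8]
ee_rot: [0.707, -0.707, -0.003, 0.005]
contact_force: [-20.6, 7.1, 10.9]
gripper_width: -0.1
grasp_force: 12.1
```

```bash
cat > look.py <<'E'
from h import *
import sys
# usage: look.py name x y : save wrist picture, print centre of what stands around x,y
name,x,y=sys.argv[1],float(sys.argv[2]),float(sys.argv[3])
s=read_state();c=get_calibration("wrist");im,d=get_image("wrist");np.savez(name+".npz",im=im,d=d,**c)
print("tcp",s["position"].round(1))
P=pts(c,d);z=P[...,2]
near=(np.hypot(P[...,0]-x,P[...,1]-y)<38)
m=near&(z>60)&(z<72) if name[0]=="c" else near&(z>66)&(z<82)
hsv=cv2.cvtColor(im,cv2.COLOR_RGB2HSV)
if name[0]=="c": m&=(hsv[...,1]<70)&(hsv[...,2]>100)
n,l,st,ce=cv2.connectedComponentsWithStats(m.astype(np.uint8)); i=1+st[1:,4].argmax(); m=l==i
(u,v),r=cv2.minEnclosingCircle(np.argwhere(m)[:,::-1].astype(np.float32))
print("circle",u,v,r,"z",np.median(z[m]),"world",onplane(c,[(u,v)],63 if name[0]=="c" else 74)[0].round(1),"mean",P[m].mean(0).round(1))
if name[0]=="c":
    m=near&(z>73)&(z<90)&(hsv[...,1]<70); print("spigot",P[m].mean(0).round(1),m.sum())
else:
    m=near&(hsv[...,0]>10)&(hsv[...,0]<30)&(hsv[...,1]>110)&(z>60); print("brass",P[m].mean(0).round(1),m.sum())
    b=np.argwhere(m).mean(0)[::-1]; print(onplane(c,[b],74).round(1))
E
python3 -m creep '{"translation":[[-2,0,0],[-3,2,4],[-3,5,8],[-3,9,12],[-2,14,15.5],[-1.1,16.6,15.5],[-1.1,16.6,15.5],[-1.1,16.6,15.5]],"delta_rot":[[0,0,0],[0,0,0],[0,0,0],[0,0,0],[0,0,0],[0,0,0],[0,0,0],[0,0,0]],"hand":[0,0,0,0,0,0,0,0]}'
python3 look.py pad0 462 325
python3 -m creep '{"translation":[[4,-3,0],[9,-6,0],[14,-10,0],[18,-12,0],[20.1,-14.4,0],[20.1,-14.4,0],[20.1,-14.4,0]],"delta_rot":[[0,0,0],[0,0,0],[0,0,0],[0,0,0],[0,0,0],[0,0,0],[0,0,0]],"hand":[8.5,8.5,8.5,8.5,8.5,8.5,8.5]}'
python3 look.py c1 663 186
python3 - <<'E'
import cv2,numpy as np
a=np.load("pad0.npz")["im"];b=np.load("c1.npz")["im"]
cv2.imwrite("pics/pc.png",cv2.resize(np.hstack([a,b])[:,:,::-1],(800,300)))
E
```

```text
clock: 6.88
position: [467.9, 385.3, 249.9]
ee_rot: [0.707, -0.707, 0.0, 0.0]
contact_force: [0.1, 0.2, -0.3]
gripper_width: -0.1
grasp_force: 0.0
tcp [467.9 385.3 249.9]
circle 281.2286376953125 128.94821166992188 36.196170806884766 z 74.36493906701543 world [465.5 326.3  74. ] mean [465.5 326.4  74.1]
brass [465.1 327.4  74.7] 75
[[465.1 327.4  74. ]]
clock: 7.8
position: [668.4, 241.4, 250.4]
ee_rot: [0.707, -0.707, -0.0, 0.0]
contact_force: [-0.7, -0.2, 0.4]
gripper_width: 85.0
grasp_force: 0.0
tcp [668.4 241.4 250.4]
circle 280.5 135.3372039794922 23.871679306030273 z 68.75080794486854 world [666.6 189.3  63. ] mean [666.7 189.1  68.2]
spigot [666.8 189.2  79.6] 83
```

View pics/pc.png

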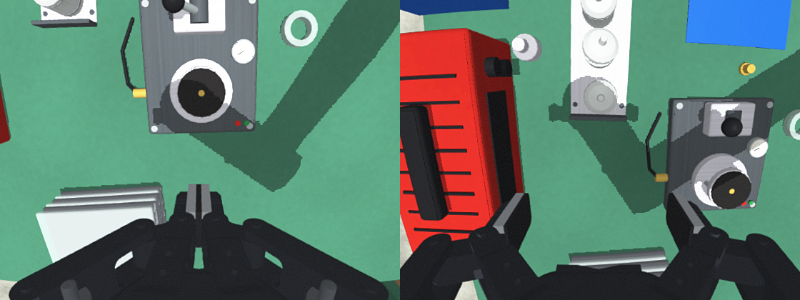

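```bash
python3 -m creep '{"translation":[[0,-3,-4],[-0.2,-5.3,-8],[-0.2,-5.3,-12],[-0.2,-5.3,-16],[-0.2,-5.3,-19],[-0.2,-5.3,-21],[-0.2,-5.3,-22.2],[-0.2,-5.3,-22.2]],"delta_rot":[[0,0,0],[0,0,0],[0,0,0],[0,0,0],[0,0,0],[0,0,0],[0,0,0],[0,0,0]],"hand":[8.5,8.5,8.5,8.5,8.5,8.5,8.5,8.5]}'
python3 -m creep '{"translation":[[0,0,0],[0,0,0],[0,0,0],[0,0,0],[0,0,0],[0,0,0]],"delta_rot":[[0,0,0],[0,0,0],[0,0,0],[0,0,0],[0,0,0],[0,0,0]],"hand":[4,4,4,4,4,4]}'
python3 -m creep '{"translation":[[0,0,2],[0,0,4],[0,0,8],[0,0,12],[0,0,12]],"delta_rot":[[0,0,0],[0,0,0],[0,0,0],[0,0,0],[0,0,0]],"hand":[4,4,4,4,4]}'
python3 - <<'E'
from h import *
im,d=get_image("side");b=cv2.resize(im[100:380,150:400],(536,600))
cv2.imwrite("pics/g1.png",b[:,:,::-1])
E
```

```text
clock: 8.85
position: [666.2, 189.4, 27.9]
ee_rot: [0.708, -0.706, -0.0, 0.001]
contact_force: [0.5, 0.1, 0.2]
gripper_width: 84.7
grasp_force: 0.0
clock: 9.6
position: [667.6, 189.2, 29.8]
ee_rot: [0.708, -0.707, 0.001, -0.001]
contact_force: [-1.0, 1.3, 5.5]
gripper_width: 44.8
grasp_force: 62.1
clock: 10.22
position: [668.9, 189.6, 153.5]
ee_rot: [0.708, -0.707, 0.002, -0.004]
contact_force: [0.4, -0.0, -1.5]
gripper_width: 44.5
grasp_force: 61.5
```

View pics/g1.png

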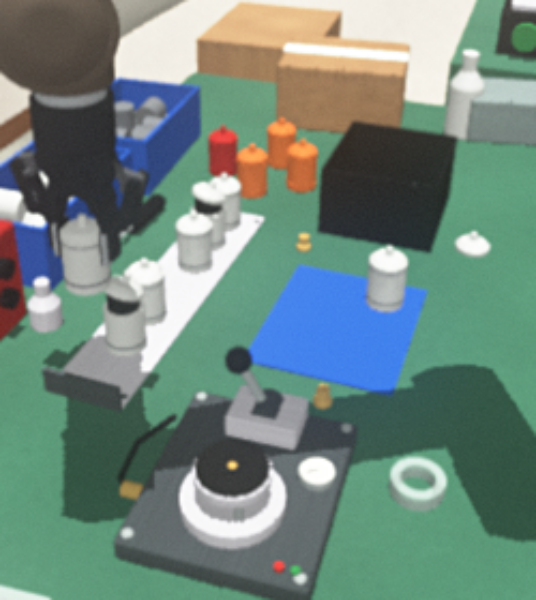

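```bash
python3 -m creep '{"translation":[[-4,3,0],[-9,6,0],[-14,9,0],[-18,12,0],[-20.2,13.7,0],[-20.2,13.7,-2],[-20.2,13.7,-4],[-20.2,13.7,-4]],"delta_rot":[[0,0,0],[0,0,0],[0,0,0],[0,0,0],[0,0,0],[0,0,0],[0,0,0],[0,0,0]],"hand":[4,4,4,4,4,4,4,4]}'
python3 - <<'E'
from h import *
print(read_state()["position"])
im,d=get_image("side");b=cv2.resize(im[200:380,170:340],(567,600))
c=get_calibration("wrist");w,_=get_image("wrist");a=cv2.resize(w[150:330,210:350],(233,300))
b[:300,-233:]=a
cv2.imwrite("pics/p1.png",b[:,:,::-1])
E
```

```text
clock: 11.28
position: [463.1, 324.2, 105.6]
ee_rot: [0.707, -0.707, 0.0, 0.003]
contact_force: [-0.1, 0.3, -1.8]
gripper_width: 44.5
grasp_force: 61.7
[463.09382297 324.19869312 105.58120276]
```

View pics/p1.png

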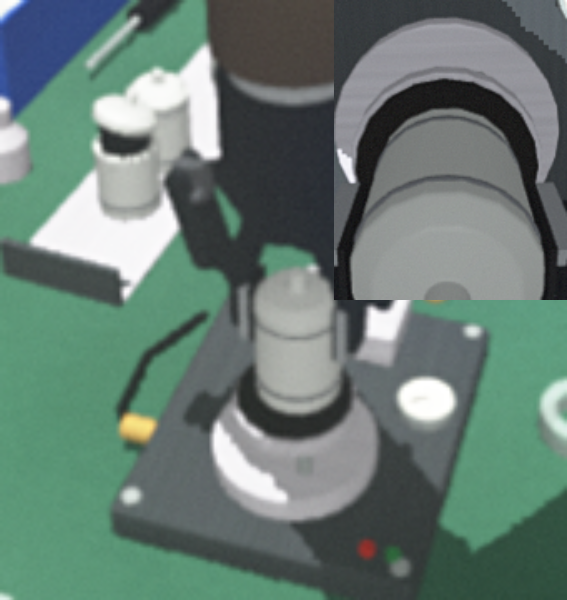

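```bash
python3 -m creep '{"translation":[[0.1,0.1,-0.3],[0.1,0.1,-0.6],[0.1,0.1,-0.6],[0.1,0.1,-0.6]],"delta_rot":[[0,0,0],[0,0,0],[0,0,0],[0,0,0]],"hand":[4,4,4,4]}'
python3 -m creep '{"translation":[[0,0,-0.3],[0,0,-0.6],[0,0,-0.9],[0,0,-1.2],[0,0,-1.2]],"delta_rot":[[0,0,0],[0,0,0],[0,0,0],[0,0,0],[0,0,0]],"hand":[4,4,4,4,4]}'
```

```text
clock: 11.88
position: [465.9, 326.9, 102.5]
ee_rot: [0.707, -0.707, 0.0, -0.0]
contact_force: [-0.5, -0.4, -0.8]
gripper_width: 44.3
grasp_force: 61.7
clock: 12.5
position: [466.2, 327.1, 91.2]
ee_rot: [0.708, -0.707, 0.0, -0.0]
contact_force: [-2.1, -2.0, 7.7]
gripper_width: 44.4
grasp_force: 62.1
```

```bash
python3 -m creep '{"translation":[[0,0,-0.2],[0,0,-0.4],[0,0,-0.4],[0,0,-0.4]],"delta_rot":[[0,0,0],[0,0,0],[0,0,0],[0,0,0]],"hand":[4,4,4,4]}'

```

```text
clock: 13.0
position: [466.2, 327.2, 89.6]
ee_rot: [0.708, -0.706, 0.0, -0.001]
contact_force: [-6.4, -2.1, 18.9]
gripper_width: 44.5
grasp_force: 63.9
```

```bash
python3 -m creep '{"translation":[[0,0,-0.1],[0,0,-0.1],[0,0,-0.1],[0,0,-0.1],[0,0,-0.1],[0,0,-0.1],[0,0,-0.1],[0,0,-0.1]],"delta_rot":[[0,0,0],[0,0,0],[0,0,0],[0,0,0],[0,0,0],[0,0,0],[0,0,0],[0,0,0]],"hand":[4,4,4,4,4,4,4,4]}'
python3 -m creep '{"translation":[[0,0,0],[0,0,0],[0,0,0],[0,0,0]],"delta_rot":[[0,0,0],[0,0,0],[0,0,0],[0,0,0]],"hand":[4,4,4,4]}'
python3 - <<'E'
from h import *
im,d=get_image("side");b=cv2.resize(im[200:380,170:340],(567,600))
cv2.imwrite("pics/p2.png",b[:,:,::-1])
E
```

```text
clock: 14.0
position: [466.2, 327.2, 89.5]
ee_rot: [0.708, -0.706, 0.0, -0.001]
contact_force: [-7.1, -3.8, 23.6]
gripper_width: 44.5
grasp_force: 64.3
clock: 14.5
position: [466.2, 327.3, 89.5]
ee_rot: [0.708, -0.706, 0.0, -0.001]
contact_force: [-8.0, -2.7, 23.7]
gripper_width: 44.8
grasp_force: 64.3
```

View pics/p2.png

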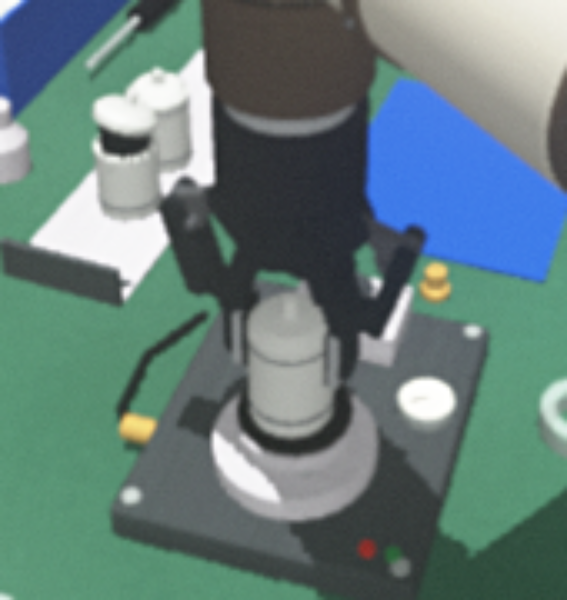

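```bash
python3 -m creep '{"translation":[[0,0,2],[0,0,5],[0,-2,7.5],[0.5,-7,7.5],[1,-13,7.5],[1.5,-19,7.5],[1.9,-25.2,7.5],[1.9,-25.2,7.5]],"delta_rot":[[0,0,0],[0,0,0],[0,0,0],[0,0,0],[0,0,0],[0,0,0],[0,0,0],[0,0,0]],"hand":[4,4,4,4,4,4,4,4]}'
python3 -m creep '{"translation":[[0,0,-4],[0,0,-8],[0,0,-11],[0,0,-12],[0,0,-12.7],[0,0,-12.7],[0,0,-12.7]],"delta_rot":[[0,0,0],[0,0,0],[0,0,0],[0,0,0],[0,0,0],[0,0,0],[0,0,0]],"hand":[4,4,4,4,4,4,4]}'
```

```text
clock: 15.55
position: [483.9, 71.2, 159.5]
ee_rot: [-0.705, 0.709, 0.001, -0.001]
contact_force: [-0.4, -0.4, -1.1]
gripper_width: 44.3
grasp_force: 61.9
clock: 16.42
position: [485.5, 75.3, 34.2]
ee_rot: [0.708, -0.707, 0.0, -0.001]
contact_force: [0.0, 1.4, -0.7]
gripper_width: 44.3
grasp_force: 61.8
```

```bash
python3 -m creep '{"translation":[[0,0,-0.3],[0,0,-0.5],[0,0,-0.5]],"delta_rot":[[0,0,0],[0,0,0],[0,0,0]],"hand":[4,4,4]}'
python3 -m creep '{"translation":[[0,0,0],[0,0,0],[0,0,0],[0,0,2],[0,0,6],[0,0,12],[0,0,18],[0,0,22]],"delta_rot":[[0,0,0],[0,0,0],[0,0,0],[0,0,0],[0,0,0],[0,0,0],[0,0,0],[0,0,0]],"hand":[6,6,6,6,6,8.5,8.5,8.5]}'
python3 -m creep '{"translation":[[4,2,0],[8,4,0],[12,6,0],[16,8,0],[17.8,10,0],[17.8,10,0],[17.8,10,0]],"delta_rot":[[0,0,0],[0,0,0],[0,0,0],[0,0,0],[0,0,0],[0,0,0],[0,0,0]],"hand":[8.5,8.5,8.5,8.5,8.5,8.5,8.5]}'
python3 look.py c2 664 65
python3 - <<'E'
from h import *
w=dict(np.load("c2.npz"));P=pts(w,w["d"]);q=P.reshape(-1,3)
for z0,z1 in((40,60),(60,72),(85,110)):
    k=q[(q[:,2]>z0)&(q[:,2]<z1)&(np.hypot(q[:,0]-662,q[:,1]-122)<30)]; print(z0,len(k),k.mean(0).round(1),k.min(0).round(1),k.max(0).round(1))
k=q[(q[:,2]>50)&(q[:,2]<90)&(np.hypot(q[:,0]-485,q[:,1]-75)<35)];print("placed",k.mean(0))
im=w["im"];s,_=get_image("side");cv2.imwrite("pics/r1.png",np.hstack([cv2.resize(im,(400,300)),cv2.resize(s,(400,300))])[:,:,::-1])
E
```

```text
clock: 16.8
position: [485.1, 75.0, 29.7]
ee_rot: [0.708, -0.707, 0.0, -0.0]
contact_force: [-1.8, 0.6, 8.4]
gripper_width: 44.6
grasp_force: 62.9
clock: 17.8
position: [485.3, 75.0, 251.4]
ee_rot: [0.708, -0.707, 0.001, -0.002]
contact_force: [0.6, 0.1, -0.6]
gripper_width: 84.9
grasp_force: 0.0
clock: 18.68
position: [662.3, 174.5, 247.8]
ee_rot: [0.707, -0.707, -0.0, 0.001]
contact_force: [-0.3, 0.0, 0.3]
gripper_width: 84.8
grasp_force: 0.0
tcp [662.3 174.5 247.8]
circle 271.0 75.5 25.811918258666992 z 68.70663527089329 world [669.2  67.2  63. ] mean [669.   68.   68.1]
spigot [669.2  69.6  79.6] 101<stdin>:4: RuntimeWarning: Mean of empty slice.
  ret = um.true_divide(
Traceback (most recent call last):
ValueError: zero-size array to reduction operation minimum which has no identity
```

```bash
python3 - <<'E'
from h import *
w=dict(np.load("c2.npz"));P=pts(w,w["d"]);q=P.reshape(-1,3)
for z0,z1 in((20,50),(50,68),(68,85),(85,110)):
    k=q[(q[:,2]>z0)&(q[:,2]<z1)&(np.hypot(q[:,0]-664,q[:,1]-124)<33)]
    if len(k): print(z0,len(k),k.mean(0).round(1),np.percentile(k,3,axis=0).round(1),np.percentile(k,97,axis=0).round(1))
m=(q[:,2]>58)&(q[:,2]<95)&(q[:,0]>380)&(q[:,0]<700)&(q[:,1]<230)
n,l,st,ce=cv2.connectedComponentsWithStats(m.reshape(420,560).astype(np.uint8))
for i in range(1,n):
    if st[i,4]>80: print(st[i],P[l==i].mean(0).round(1))
E
```

```text
68 736 [662.3 116.2  81.1] [646.1 103.8  74.3] [687.2 139.4  84.9]
85 1202 [670.3 129.7  89.2] [653.7 115.   85.3] [686.2 144.5  96.6]
[ 247   50   49   53 1968] [669.   68.2  68.7]
[ 436   65   49   49 1835] [489.9  76.2  68.2]
[ 249  115   49   51 1864] [667.4 124.8  85.7]
[445 218  18  19 184] [472.2 216.9  61.7]
```

```bash
python3 -m creep '{"translation":[[0.4,-4,-3],[0.4,-4.9,-8],[0.4,-4.9,-12],[0.4,-4.9,-16],[0.4,-4.9,-19],[0.4,-4.9,-21],[0.4,-4.9,-21.8],[0.4,-4.9,-21.8]],"delta_rot":[[0,0,0],[0,0,0],[0,0,0],[0,0,0],[0,0,0],[0,0,0],[0,0,0],[0,0,0]],"hand":[8.5,8.5,8.5,8.5,8.5,8.5,8.5,8.5]}'
python3 -m creep '{"translation":[[0,0,0],[0,0,0],[0,0,0],[0,0,0],[0,0,0],[0,0,0]],"delta_rot":[[0,0,0],[0,0,0],[0,0,0],[0,0,0],[0,0,0],[0,0,0]],"hand":[4,4,4,4,4,4]}'
python3 -m creep '{"translation":[[0,0,2],[0,0,5],[0,0,10],[0,0,15],[0,0,18],[0,0,18]],"delta_rot":[[0,0,0],[0,0,0],[0,0,0],[0,0,0],[0,0,0],[0,0,0]],"hand":[4,4,4,4,4,4]}'
python3 - <<'E'
from h import *
s,_=get_image("side");cv2.imwrite("pics/r1.png",cv2.resize(s[80:330,130:420],(696,600))[:,:,::-1])
E
```

```text
clock: 19.73
position: [666.7, 125.6, 30.7]
ee_rot: [0.707, -0.707, 0.0, -0.0]
contact_force: [-0.4, -0.5, 0.6]
gripper_width: 85.3
grasp_force: 0.0
clock: 20.48
position: [667.7, 126.2, 31.7]
ee_rot: [0.708, -0.707, 0.001, -0.001]
contact_force: [-0.4, 0.5, 5.8]
gripper_width: 44.4
grasp_force: 62.0
clock: 21.22
position: [667.8, 126.3, 212.9]
ee_rot: [0.707, -0.707, 0.001, -0.002]
contact_force: [-0.1, 0.4, -2.1]
gripper_width: 44.4
grasp_force: 61.6
```

View pics/r1.png

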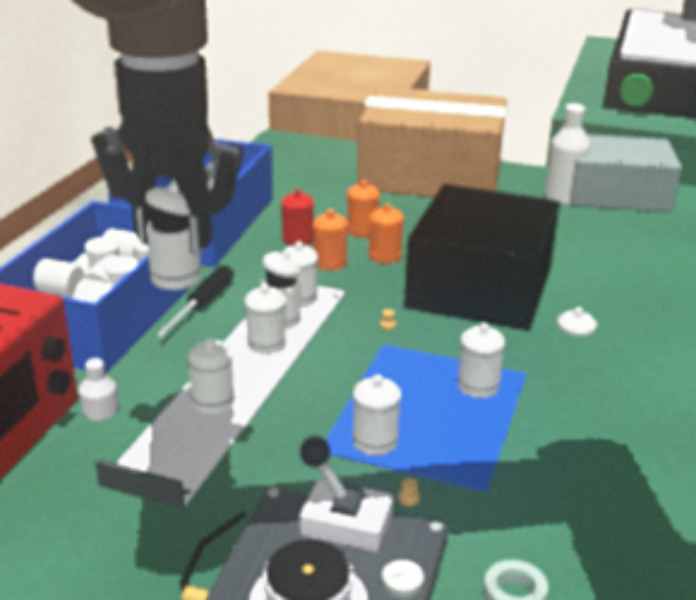

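```bash
python3 -m creep '{"translation":[[-3,-5,0],[-6,-10.5,0],[-9,-16,0],[-12,-21.5,0],[-15,-27,0],[-18,-32.5,0],[-20.5,-38,0],[-22.3,-43.5,0]],"delta_rot":[[0,0,0],[0,0,0],[0,0,0],[0,0,0],[0,0,0],[0,0,0],[0,0,0],[0,0,0]],"hand":[4,4,4,4,4,4,4,4]}'
python3 -m creep '{"translation":[[0,-0.5,0],[0,-0.5,-2],[0,-0.5,-7],[0,-0.5,-12],[0,-0.5,-15.5],[0,-0.5,-15.5]],"delta_rot":[[0,0,0],[0,0,0],[0,0,0],[0,0,0],[0,0,0],[0,0,0]],"hand":[4,4,4,4,4,4]}'
python3 -m creep '{"translation":[[0,0,0],[0,0,0],[0,0,0],[0,0,4],[0,0,10],[0,0,16],[0,0,19],[0,0,19]],"delta_rot":[[0,0,0],[0,0,0],[0,0,0],[0,0,0],[0,0,0],[0,0,0],[0,0,0],[0,0,0]],"hand":[6.5,6.5,6.5,6.5,6.5,6.5,8.5,8.5]}'
python3 -m creep '{"translation":[[3,5,0],[6,10.5,0],[9,16,0],[12,21.5,0],[15,27,0],[18,32.5,0],[21,38,0],[22.3,43.5,0]],"delta_rot":[[0,0,0],[0,0,0],[0,0,0],[0,0,0],[0,0,0],[0,0,0],[0,0,0],[0,0,0]],"hand":[8.5,8.5,8.5,8.5,8.5,8.5,8.5,8.5]}'
python3 -m creep '{"translation":[[0,0,0],[0,0,0]],"delta_rot":[[0,0,0],[0,0,0]],"hand":[8.5,8.5]}'
python3 look.py c2b 668 67

```

```text
clock: 22.28
position: [441.3, -310.0, 208.1]
ee_rot: [0.707, -0.707, -0.002, 0.001]
contact_force: [1.1, 0.2, -1.0]
gripper_width: 44.1
grasp_force: 61.7
clock: 23.02
position: [440.9, -312.3, 51.4]
ee_rot: [0.708, -0.707, -0.005, 0.002]
contact_force: [-0.9, 0.4, -0.3]
gripper_width: 44.2
grasp_force: 61.6
clock: 24.02
position: [445.1, -314.8, 249.5]
ee_rot: [0.708, -0.707, 0.004, -0.002]
contact_force: [0.7, 0.3, -0.2]
gripper_width: 84.9
grasp_force: 0.0
clock: 25.02
position: [667.3, 122.6, 243.6]
ee_rot: [0.707, -0.707, -0.001, 0.001]
contact_force: [0.8, -0.6, 0.2]
gripper_width: 85.0
grasp_force: 0.0
clock: 25.28
position: [666.2, 120.8, 244.3]
ee_rot: [0.708, -0.707, -0.0, 0.001]
contact_force: [-0.9, -0.4, 1.1]
gripper_width: 85.2
grasp_force: 0.0
tcp [666.2 120.8 244.3]
circle 274.7922668457031 134.37045288085938 24.277667999267578 z 68.74212993536514 world [669.6  67.2  63. ] mean [669.5  67.1  68.2]
spigot [669.6  67.1  79.9] 83
```

```bash
python3 -m creep '{"translation":[[0.3,-3,-3],[0.3,-5.3,-8],[0.3,-5.3,-12],[0.3,-5.3,-16],[0.3,-5.3,-19],[0.3,-5.3,-21],[0.3,-5.3,-21.6],[0.3,-5.3,-21.6]],"delta_rot":[[0,0,0],[0,0,0],[0,0,0],[0,0,0],[0,0,0],[0,0,0],[0,0,0],[0,0,0]],"hand":[8.5,8.5,8.5,8.5,8.5,8.5,8.5,8.5]}'
python3 -m creep '{"translation":[[0,0,0],[0,0,0],[0,0,0],[0,0,0],[0,0,0],[0,0,0]],"delta_rot":[[0,0,0],[0,0,0],[0,0,0],[0,0,0],[0,0,0],[0,0,0]],"hand":[4,4,4,4,4,4]}'
python3 -m creep '{"translation":[[0,0,2],[0,0,5],[0,0,10],[0,0,12.5],[0,0,12.5]],"delta_rot":[[0,0,0],[0,0,0],[0,0,0],[0,0,0],[0,0,0]],"hand":[4,4,4,4,4]}'

```

```text
clock: 26.32
position: [669.9, 66.9, 29.8]
ee_rot: [0.707, -0.707, 0.0, -0.0]
contact_force: [0.2, -0.6, 1.0]
gripper_width: 85.1
grasp_force: 0.0
clock: 27.08
position: [670.7, 68.1, 30.7]
ee_rot: [0.708, -0.707, 0.001, -0.001]
contact_force: [-0.5, 1.0, 5.5]
gripper_width: 44.5
grasp_force: 61.9
clock: 27.7
position: [670.7, 68.2, 156.2]
ee_rot: [0.707, -0.707, 0.001, -0.002]
contact_force: [0.7, 0.6, -0.8]
gripper_width: 44.6
grasp_force: 61.4
```

```bash
python3 -m creep '{"translation":[[-3.5,4.5,0],[-7,9,0],[-11,14,0],[-15,19,0],[-18.5,23.5,0],[-20.5,25.9,0],[-20.5,25.9,0],[-20.5,25.9,0]],"delta_rot":[[0,0,0],[0,0,0],[0,0,0],[0,0,0],[0,0,0],[0,0,0],[0,0,0],[0,0,0]],"hand":[4,4,4,4,4,4,4,4]}'
python3 -m creep '{"translation":[[0,0,-2],[0,0,-4.5],[0,0,-4.8],[0,0,-4.8],[0,0,-4.8]],"delta_rot":[[0,0,0],[0,0,0],[0,0,0],[0,0,0],[0,0,0]],"hand":[4,4,4,4,4]}'

```

```text
clock: 28.7
position: [464.3, 326.1, 152.8]
ee_rot: [0.707, -0.707, 0.0, 0.001]
contact_force: [-0.6, 0.6, -1.5]
gripper_width: 44.3
grasp_force: 61.5
clock: 29.32
position: [465.6, 327.1, 107.3]
ee_rot: [0.707, -0.707, 0.0, -0.001]
contact_force: [0.2, 0.1, -0.8]
gripper_width: 44.4
grasp_force: 61.5
```

```bash
python3 -m creep '{"translation":[[0,0,-0.5],[0,0,-0.9],[0,0,-1.2],[0,0,-1.5],[0,0,-1.7],[0,0,-1.9],[0,0,-2.05],[0,0,-2.05]],"delta_rot":[[0,0,0],[0,0,0],[0,0,0],[0,0,0],[0,0,0],[0,0,0],[0,0,0],[0,0,0]],"hand":[4,4,4,4,4,4,4,4]}'
python3 -m creep '{"translation":[[0,0,-0.1],[0,0,-0.1]],"delta_rot":[[0,0,0],[0,0,0]],"hand":[4,4]}'

```

```text
clock: 30.32
position: [465.6, 327.6, 90.4]
ee_rot: [0.708, -0.706, 0.001, -0.002]
contact_force: [-6.5, -2.7, 23.3]
gripper_width: 44.3
grasp_force: 64.2
clock: 30.58
position: [465.6, 327.6, 90.4]
ee_rot: [0.708, -0.706, 0.001, -0.002]
contact_force: [-8.2, -2.8, 28.9]
gripper_width: 44.8
grasp_force: 64.6
```

```bash
python3 -m creep '{"translation":[[0,0,0],[0,0,0],[0,0,0],[0,0,0],[0,0,0],[0,0,0],[0,0,0],[0,0,0]],"delta_rot":[[0,0,0],[0,0,0],[0,0,0],[0,0,0],[0,0,0],[0,0,0],[0,0,0],[0,0,0]],"hand":[4,4,4,4,4,4,4,4]}'
python3 -m creep '{"translation":[[0,0,0],[0,0,0],[0,0,3],[0,0,7.5],[0.3,-4,8],[0.7,-10,8],[1,-16,8],[1.5,-22,8]],"delta_rot":[[0,0,0],[0,0,0],[0,0,0],[0,0,0],[0,0,0],[0,0,0],[0,0,0],[0,0,0]],"hand":[4,4,4,4,4,4,4,4]}'
python3 -m creep '{"translation":[[0.3,-5,0],[0.4,-8.7,0],[0.4,-8.7,-2],[0.4,-8.7,-7],[0.4,-8.7,-11],[0.4,-8.7,-12.6],[0.4,-8.7,-12.6],[0.4,-8.7,-12.6]],"delta_rot":[[0,0,0],[0,0,0],[0,0,0],[0,0,0],[0,0,0],[0,0,0],[0,0,0],[0,0,0]],"hand":[4,4,4,4,4,4,4,4]}'

```

```text
clock: 31.58
position: [465.6, 327.6, 90.4]
ee_rot: [0.708, -0.706, 0.001, -0.002]
contact_force: [-7.8, -3.0, 28.8]
gripper_width: 44.9
grasp_force: 64.6
clock: 32.58
position: [479.0, 105.1, 164.3]
ee_rot: [0.708, -0.706, -0.0, 0.0]
contact_force: [1.2, -0.4, -0.7]
gripper_width: 44.6
grasp_force: 61.7
clock: 33.58
position: [484.3, 20.1, 39.3]
ee_rot: [0.708, -0.707, 0.0, -0.0]
contact_force: [0.8, 0.1, 0.0]
gripper_width: 44.3
grasp_force: 61.7
```

```bash
python3 -m creep '{"translation":[[0,0,-0.5],[0,0,-0.9],[0,0,-0.95],[0,0,-0.95]],"delta_rot":[[0,0,0],[0,0,0],[0,0,0],[0,0,0]],"hand":[4,4,4,4]}'
python3 -m creep '{"translation":[[0,0,0],[0,0,0],[0,0,0],[0,0,2],[0,0,6],[0,0,12],[0,0,18],[0,0,22]],"delta_rot":[[0,0,0],[0,0,0],[0,0,0],[0,0,0],[0,0,0],[0,0,0],[0,0,0],[0,0,0]],"hand":[6,6,6,6,6,8.5,8.5,8.5]}'
python3 -m creep '{"translation":[[4,-1,0],[8,-2,0],[12,-2.3,0],[16,-2.3,0],[17.4,-2.3,0],[17.4,-2.3,0],[17.4,-2.3,0]],"delta_rot":[[0,0,0],[0,0,0],[0,0,0],[0,0,0],[0,0,0],[0,0,0],[0,0,0]],"hand":[8.5,8.5,8.5,8.5,8.5,8.5,8.5]}'
python3 look.py c3 657 -56
cat > survey.py <<'E'
from h import *
import sys
w=dict(np.load(sys.argv[1]));P=pts(w,w["d"]);m=(P[...,2]>58)&(P[...,2]<97)&(P[...,0]>340)&(P[...,0]<710)&(P[...,1]<150)
n,l,st,ce=cv2.connectedComponentsWithStats(m.astype(np.uint8))
for i in range(1,n):
    if st[i,4]>80: print(st[i],P[l==i].mean(0).round(1),P[l==i][:,2].max().round(0))
E
python3 survey.py c3.npz
```

```text
clock: 34.08
position: [484.2, 20.0, 30.6]
ee_rot: [0.708, -0.707, 0.0, -0.0]
contact_force: [-1.6, 1.0, 7.9]
gripper_width: 44.3
grasp_force: 62.4
clock: 35.08
position: [484.3, 19.9, 252.4]
ee_rot: [0.708, -0.707, 0.001, -0.002]
contact_force: [2.0, -0.5, -0.0]
gripper_width: 84.8
grasp_force: 0.0
clock: 35.95
position: [657.1, -3.1, 249.1]
ee_rot: [0.707, -0.707, -0.0, 0.0]
contact_force: [-0.4, -0.7, -0.1]
gripper_width: 85.0
grasp_force: 0.0
tcp [657.1  -3.1 249.1]
circle 247.5 118.5 17.219274520874023 z 67.46730516986247 world [686.9 -71.3  63. ] mean [685.6 -70.8  67.2]
spigot [659.2 -92.7  83.6] 44
[ 249    0   51   34 1408] [ 660.8 -162.2   68.4] 82.0
[ 249   44   51   53 2058] [ 661.1 -113.1   86.3] 97.0
[ 222   87   36   50 1435] [695.2 -78.2  69. ] 82.0
[ 499  117   45   45 1540] [412.1 -56.1  68. ] 82.0
[ 418  188   45   42 1428] [489.2  17.3  68.2] 82.0
[ 411  236   43   41 1281] [490.   72.   67.9] 82.0
```

```bash
python3 -m creep '{"translation":[[2,-1,0],[3.8,-2.3,0],[3.8,-2.3,0],[3.8,-2.3,0]],"delta_rot":[[0,0,0],[0,0,0],[0,0,0],[0,0,0]],"hand":[8.5,8.5,8.5,8.5]}'
python3 look.py c3b 695 -78; python3 survey.py c3b.npz
python3 - <<'E'
from h import *
w=dict(np.load("c3b.npz"));P=pts(w,w["d"]).reshape(-1,3)
k=P[(P[:,2]>74)&(P[:,2]<85)&(np.hypot(P[:,0]-695,P[:,1]+78)<12)];print("spigot",k.mean(0),len(k))
s,_=get_image("side");cv2.imwrite("pics/k.png",np.hstack([cv2.resize(w["im"][0:240,120:440],(480,360)),cv2.resize(s[150:270,220:326],(318,360))])[:,:,::-1])
E
```

```text
clock: 36.5
position: [695.0, -25.9, 249.6]
ee_rot: [0.708, -0.707, -0.0, -0.0]
contact_force: [0.3, -0.1, 0.2]
gripper_width: 85.3
grasp_force: 0.0
tcp [695.  -25.9 249.6]
circle 273.462646484375 135.33807373046875 23.914043426513672 z 68.77393866090597 world [700.1 -77.9  63. ] mean [700.2 -78.2  68.2]
spigot [681.1 -95.1  85.3] 297
[ 455    0  105   24 1405] [ 488.  -194.9   77. ] 97.0
[ 291    6   51   55 2104] [ 661.6 -169.8   68.5] 83.0
[ 292   70   49   52 1937] [ 662.4 -113.7   86.5] 97.0
[ 263  112   34   48 1343] [695.7 -78.4  69.2] 83.0
[ 528  140   32   44 1135] [416.4 -55.7  67.1] 80.0
[ 449  208   43   42 1328] [489.9  17.3  68.1] 82.0
[ 440  255   42   39 1184] [490.7  71.8  68. ] 82.0
spigot [700.23639005 -78.12123005  80.18574756] 79
```

View pics/k.png

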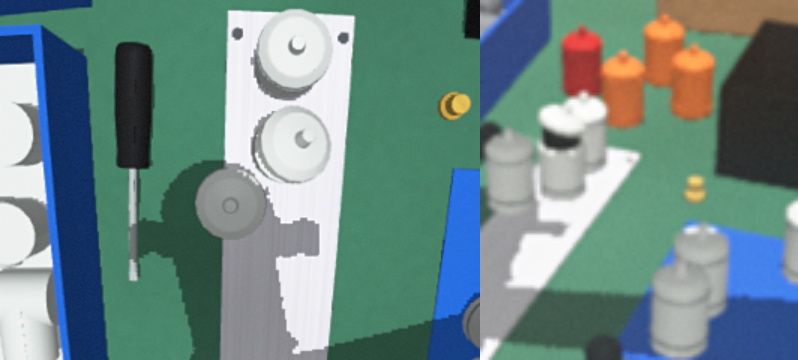

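```bash
python3 -m creep '{"translation":[[0.2,-1.5,-1],[0.5,-3.5,-2],[0.5,-5.2,-4],[0.5,-5.2,-8],[0.5,-5.2,-11],[0.5,-5.2,-11],[0.5,-5.2,-11]],"delta_rot":[[0,0,-10],[0,0,-20],[0,0,-30],[0,0,-40],[0,0,-45],[0,0,-45],[0,0,-45]],"hand":[7,7,7,7,7,7,7]}'
python3 -m creep '{"translation":[[0,0,-4],[0,0,-7],[0,0,-10],[0,0,-11],[0,0,-11],[0,0,-11]],"delta_rot":[[0,0,0],[0,0,0],[0,0,0],[0,0,0],[0,0,0],[0,0,0]],"hand":[7,7,7,7,7,7]}'

```

```text
clock: 37.48
position: [701.7, -77.9, 141.3]
ee_rot: [-0.384, 0.923, -0.001, 0.001]
contact_force: [0.2, 0.5, 0.5]
gripper_width: 69.9
grasp_force: 0.0
clock: 38.22
position: [702.2, -78.0, 31.5]
ee_rot: [-0.384, 0.924, -0.001, 0.002]
contact_force: [-0.8, -1.2, -0.4]
gripper_width: 70.3
grasp_force: 0.0
```

```bash
python3 -m creep '{"translation":[[0,0,0],[0,0,0],[0,0,0],[0,0,0],[0,0,0],[0,0,0]],"delta_rot":[[0,0,0],[0,0,0],[0,0,0],[0,0,0],[0,0,0],[0,0,0]],"hand":[4,4,4,4,4,4]}'
python3 -m creep '{"translation":[[0,0,2],[0,0,5],[0,0,10],[0,0,12.5],[0,0,12.5]],"delta_rot":[[0,0,0],[0,0,0],[0,0,0],[0,0,0],[0,0,0]],"hand":[4,4,4,4,4]}'

```

```text
clock: 38.98
position: [701.6, -78.2, 31.0]
ee_rot: [-0.383, 0.924, -0.001, 0.001]
contact_force: [-1.3, 0.2, 6.6]
gripper_width: 44.4
grasp_force: 61.1
clock: 39.6
position: [702.2, -78.1, 157.8]
ee_rot: [-0.383, 0.924, -0.001, 0.003]
contact_force: [0.4, 0.8, -0.7]
gripper_width: 44.0
grasp_force: 61.2
```

```bash
python3 -m creep '{"translation":[[-3,5,0],[-6,10,0],[-9,15,0],[-12,20.5,0],[-15,26,0],[-18,31,0],[-21,36,0],[-23.6,40.5,0]],"delta_rot":[[0,0,6],[0,0,12],[0,0,18],[0,0,24],[0,0,30],[0,0,36],[0,0,41],[0,0,45]],"hand":[4,4,4,4,4,4,4,4]}'
python3 -m creep '{"translation":[[0,0,0],[0,0,0],[0,0,0]],"delta_rot":[[0,0,0],[0,0,0],[0,0,0]],"hand":[4,4,4]}'

```

```text
clock: 40.6
position: [462.7, 327.7, 152.7]
ee_rot: [0.708, -0.706, -0.0, 0.002]
contact_force: [0.9, 0.3, -1.0]
gripper_width: 44.5
grasp_force: 61.3
clock: 40.98
position: [465.0, 325.6, 153.6]
ee_rot: [-0.707, 0.707, -0.0, -0.001]
contact_force: [0.3, 0.2, -1.2]
gripper_width: 44.4
grasp_force: 61.4
```

```bash
python3 -m creep '{"translation":[[0,0.1,-2],[0,0.1,-4],[0,0.1,-4.6],[0,0.1,-4.6],[0,0.1,-4.6]],"delta_rot":[[0,0,0],[0,0,0],[0,0,0],[0,0,0],[0,0,0]],"hand":[4,4,4,4,4]}'
python3 -m creep '{"translation":[[0,0,-0.5],[0,0,-0.9],[0,0,-1.2],[0,0,-1.5],[0,0,-1.5]],"delta_rot":[[0,0,0],[0,0,0],[0,0,0],[0,0,0],[0,0,0]],"hand":[4,4,4,4,4]}'

```

```text
clock: 41.6
position: [465.5, 328.0, 109.2]
ee_rot: [0.707, -0.707, 0.0, -0.001]
contact_force: [0.5, -0.8, -2.4]
gripper_width: 44.5
grasp_force: 61.4
clock: 42.22
position: [465.3, 328.3, 94.2]
ee_rot: [0.708, -0.706, 0.0, -0.001]
contact_force: [-1.6, -1.5, 7.2]
gripper_width: 44.4
grasp_force: 62.1
```

```bash
python3 -m creep '{"translation":[[0,0,-0.3],[0,0,-0.5],[0,0,-0.7],[0,0,-0.7],[0,0,-0.7]],"delta_rot":[[0,0,0],[0,0,0],[0,0,0],[0,0,0],[0,0,0]],"hand":[4,4,4,4,4]}'

```

```text
clock: 42.85
position: [465.4, 328.2, 90.8]
ee_rot: [0.708, -0.706, 0.001, -0.001]
contact_force: [-7.1, -3.3, 23.4]
gripper_width: 44.5
grasp_force: 63.9
```

```bash
python3 -m creep '{"translation":[[0,0,-0.1],[0,0,-0.1],[0,0,-0.1],[0,0,-0.1],[0,0,-0.1],[0,0,-0.1],[0,0,-0.1],[0,0,-0.1]],"delta_rot":[[0,0,0],[0,0,0],[0,0,0],[0,0,0],[0,0,0],[0,0,0],[0,0,0],[0,0,0]],"hand":[4,4,4,4,4,4,4,4]}'
python3 -m creep '{"translation":[[0,0,0],[0,0,0],[0,0,0],[0,0,3],[0,0,7.5],[0.5,-4,8],[1,-10,8],[1.5,-16,8]],"delta_rot":[[0,0,0],[0,0,0],[0,0,0],[0,0,0],[0,0,0],[0,0,0],[0,0,0],[0,0,0]],"hand":[4,4,4,4,4,4,4,4]}'
python3 -m creep '{"translation":[[0.3,-6,0],[0.5,-12,0],[0.5,-18,0],[0.5,-20.5,0],[0.5,-20.5,-3],[0.5,-20.5,-8],[0.5,-20.5,-11],[0.5,-20.5,-11]],"delta_rot":[[0,0,0],[0,0,0],[0,0,0],[0,0,0],[0,0,0],[0,0,0],[0,0,0],[0,0,0]],"hand":[4,4,4,4,4,4,4,4]}'

```

```text
clock: 43.85
position: [465.4, 328.2, 90.8]
ee_rot: [0.708, -0.706, 0.001, -0.001]
contact_force: [-8.8, -4.1, 28.3]
gripper_width: 44.4
grasp_force: 64.1
clock: 44.85
position: [479.2, 166.4, 164.7]
ee_rot: [0.708, -0.706, -0.0, 0.0]
contact_force: [2.2, 0.5, -0.8]
gripper_width: 44.6
grasp_force: 61.4
clock: 45.85
position: [482.6, -37.6, 52.9]
ee_rot: [0.707, -0.707, -0.002, 0.003]
contact_force: [0.0, -0.7, -0.4]
gripper_width: 44.3
grasp_force: 61.5
```

```bash
python3 -m creep '{"translation":[[0,0,-1],[0,0,-1.8],[0,0,-2.2],[0,0,-2.25],[0,0,-2.25]],"delta_rot":[[0,0,0],[0,0,0],[0,0,0],[0,0,0],[0,0,0]],"hand":[4,4,4,4,4]}'
python3 -m creep '{"translation":[[0,0,0],[0,0,0],[0,0,0],[0,0,2],[0,0,6],[0,0,12],[0,0,18],[0,0,22]],"delta_rot":[[0,0,0],[0,0,0],[0,0,0],[0,0,0],[0,0,0],[0,0,0],[0,0,0],[0,0,0]],"hand":[6,6,6,6,6,8.5,8.5,8.5]}'
python3 -m creep '{"translation":[[4,-1,0],[8,-2,0],[12,-2.4,0],[16,-2.4,0],[17.8,-2.4,0],[17.8,-2.4,0],[17.8,-2.4,0]],"delta_rot":[[0,0,0],[0,0,0],[0,0,0],[0,0,0],[0,0,0],[0,0,0],[0,0,0]],"hand":[8.5,8.5,8.5,8.5,8.5,8.5,8.5]}'
python3 look.py c4 660 -170
python3 survey.py c4.npz
```

```text
clock: 46.48
position: [485.0, -37.1, 33.1]
ee_rot: [0.708, -0.707, 0.0, -0.0]
contact_force: [-0.7, 0.3, -1.4]
gripper_width: 44.6
grasp_force: 61.5
clock: 47.48
position: [485.3, -37.1, 256.2]
ee_rot: [0.708, -0.707, 0.001, -0.002]
contact_force: [0.7, 0.0, -0.5]
gripper_width: 85.2
grasp_force: 0.0
clock: 48.35
position: [662.2, -61.1, 252.7]
ee_rot: [0.707, -0.707, -0.0, 0.0]
contact_force: [0.3, -0.5, 0.3]
gripper_width: 85.6
grasp_force: 0.0
tcp [662.2 -61.1 252.7]
circle 279.505859375 72.44129180908203 25.680213928222656 z 68.70435995459769 world [ 661.3 -171.6   63. ] mean [ 660.7 -170.8   68.2]
spigot [ 661.2 -154.3   79.5] 176
[ 417    0  143   61 1929] [ 492.3 -202.9   77.7] 97.0
[ 256   47   49   52 1938] [ 660.8 -170.7   68.7] 83.0
[ 255  111   49   50 1834] [ 661.6 -114.7   86.1] 97.0
[ 493  171   42   43 1355] [412.2 -57.3  67.9] 82.0
[ 422  186   44   43 1413] [489.2 -41.1  68.2] 83.0
[ 415  237   41   40 1228] [489.3  16.1  68. ] 82.0
[416 282  31  34 605] [483.8  65.2  68.3] 82.0
```

```bash
python3 -m creep '{"translation":[[0,-3,-3],[0,-5.4,-8],[0,-5.4,-12],[0,-5.4,-16],[0,-5.4,-19],[0,-5.4,-21],[0,-5.4,-22.2],[0,-5.4,-22.2]],"delta_rot":[[0,0,0],[0,0,0],[0,0,0],[0,0,0],[0,0,0],[0,0,0],[0,0,0],[0,0,0]],"hand":[8.5,8.5,8.5,8.5,8.5,8.5,8.5,8.5]}'
python3 -m creep '{"translation":[[0,0,0],[0,0,0],[0,0,0],[0,0,0],[0,0,0],[0,0,0]],"delta_rot":[[0,0,0],[0,0,0],[0,0,0],[0,0,0],[0,0,0],[0,0,0]],"hand":[4,4,4,4,4,4]}'
python3 -m creep '{"translation":[[0,0,2],[0,0,5],[0,0,10],[0,0,15],[0,0,18],[0,0,18]],"delta_rot":[[0,0,0],[0,0,0],[0,0,0],[0,0,0],[0,0,0],[0,0,0]],"hand":[4,4,4,4,4,4]}'

```

```text
clock: 49.4
position: [662.3, -115.1, 30.6]
ee_rot: [0.708, -0.707, -0.0, 0.0]
contact_force: [0.6, 0.4, -0.3]
gripper_width: 85.2
grasp_force: 0.0
clock: 50.15
position: [663.7, -115.2, 32.3]
ee_rot: [0.708, -0.707, 0.001, -0.001]
contact_force: [-0.5, 0.7, 4.9]
gripper_width: 44.2
grasp_force: 61.9
clock: 50.9
position: [663.9, -115.1, 213.4]
ee_rot: [0.707, -0.707, 0.002, -0.002]
contact_force: [-0.7, 0.1, -1.9]
gripper_width: 44.1
grasp_force: 61.4
```

```bash
python3 -m creep '{"translation":[[-5,-3,0],[-10,-6,0],[-15,-9,0],[-20,-12,0],[-21.8,-13,0],[-21.8,-13,0],[-21.8,-13,-6],[-21.8,-13,-12]],"delta_rot":[[0,0,0],[0,0,0],[0,0,0],[0,0,0],[0,0,0],[0,0,0],[0,0,0],[0,0,0]],"hand":[4,4,4,4,4,4,4,4]}'
python3 -m creep '{"translation":[[0,0,-0.2],[0,0,-0.2],[0,0,0],[0,0,0],[0,0,0],[0,0,6],[0,0,12],[0,0,16]],"delta_rot":[[0,0,0],[0,0,0],[0,0,0],[0,0,0],[0,0,0],[0,0,0],[0,0,0],[0,0,0]],"hand":[4,4,6.5,6.5,6.5,6.5,8.5,8.5]}'
python3 -m creep '{"translation":[[5,3,0],[10,6,0],[15,9,0],[20,12,0],[21.5,12.9,0],[21.5,12.9,0],[21.5,12.9,0]],"delta_rot":[[0,0,0],[0,0,0],[0,0,0],[0,0,0],[0,0,0],[0,0,0],[0,0,0]],"hand":[8.5,8.5,8.5,8.5,8.5,8.5,8.5]}'
python3 look.py c4b 661 -171
python3 survey.py c4b.npz
```

```text
clock: 51.9
position: [446.5, -244.6, 89.4]
ee_rot: [0.708, -0.706, 0.001, -0.001]
contact_force: [-0.1, 0.6, -1.8]
gripper_width: 44.5
grasp_force: 61.6
clock: 52.9
position: [445.4, -245.5, 254.6]
ee_rot: [0.708, -0.707, 0.002, -0.001]
contact_force: [-0.1, -0.1, -0.5]
gripper_width: 85.0
grasp_force: 0.0
clock: 53.78
position: [658.8, -116.9, 251.3]
ee_rot: [0.707, -0.707, -0.0, 0.0]
contact_force: [-0.5, -0.0, 0.6]
gripper_width: 85.3
grasp_force: 0.0
tcp [ 658.8 -116.9  251.3]
circle 276.25 132.75 23.73035430908203 z 68.78444187335202 world [ 661.  -171.4   63. ] mean [ 661.1 -171.7   68.2]
spigot [ 661.1 -171.8   79.9] 79
[ 255    0   50   40 1662] [ 657.4 -274.3   66.9] 81.0
[ 409    0   28  110 1874] [ 529.4 -243.4   78.2] 97.0
[486   0  46  12 231] [ 446.5 -295.1   66.2] 89.0
[ 472   32   57   54 2169] [ 456.3 -241.5   82.3] 97.0
[552  75   8  37 153] [ 374.1 -212.3   61.6] 69.0
[ 253  109   47   48 1745] [ 661.  -171.8   68.7] 82.0
[ 481  221   42   40 1243] [412.2 -58.6  67.9] 82.0
[ 412  235   43   40 1263] [489.3 -42.2  68. ] 83.0
[416 282  30  34 567] [482.1   8.8  68. ] 82.0
```

```bash
python3 -m creep '{"translation":[[0.2,-3,-3],[0.2,-5.4,-8],[0.2,-5.4,-12],[0.2,-5.4,-16],[0.2,-5.4,-19],[0.2,-5.4,-21],[0.2,-5.4,-22.3],[0.2,-5.4,-22.3]],"delta_rot":[[0,0,0],[0,0,0],[0,0,0],[0,0,0],[0,0,0],[0,0,0],[0,0,0],[0,0,0]],"hand":[8.5,8.5,8.5,8.5,8.5,8.5,8.5,8.5]}'
python3 -m creep '{"translation":[[0,0,0],[0,0,0],[0,0,0],[0,0,0],[0,0,0],[0,0,0]],"delta_rot":[[0,0,0],[0,0,0],[0,0,0],[0,0,0],[0,0,0],[0,0,0]],"hand":[4,4,4,4,4,4]}'
python3 -m creep '{"translation":[[0,0,2],[0,0,5],[0,0,10],[0,0,12.5],[0,0,12.5]],"delta_rot":[[0,0,0],[0,0,0],[0,0,0],[0,0,0],[0,0,0]],"hand":[4,4,4,4,4]}'

```

```text
clock: 54.82
position: [661.0, -170.7, 27.6]
ee_rot: [0.707, -0.707, -0.0, 0.0]
contact_force: [-0.9, 0.2, 0.1]
gripper_width: 84.9
grasp_force: 0.0
clock: 55.58
position: [662.8, -170.2, 29.3]
ee_rot: [0.708, -0.706, 0.001, -0.001]
contact_force: [-0.2, 0.0, 6.0]
gripper_width: 44.3
grasp_force: 61.8
clock: 56.2
position: [662.8, -170.1, 155.0]
ee_rot: [0.707, -0.707, 0.002, -0.002]
contact_force: [-0.4, -0.1, -1.5]
gripper_width: 44.3
grasp_force: 61.3
```

```bash
python3 -m creep '{"translation":[[-2,5.5,0],[-4,11,0],[-6,16.5,0],[-8.5,22,0],[-11,27.5,0],[-13,33,0],[-15,38,0],[-17,43,0]],"delta_rot":[[0,0,0],[0,0,0],[0,0,0],[0,0,0],[0,0,0],[0,0,0],[0,0,0],[0,0,0]],"hand":[4,4,4,4,4,4,4,4]}'
python3 -m creep '{"translation":[[-1.5,4,0],[-2.7,6.8,0],[-2.7,6.8,0],[-2.7,6.8,-2],[-2.7,6.8,-4.6],[-2.7,6.8,-4.6],[-2.7,6.8,-4.6],[-2.7,6.8,-4.6]],"delta_rot":[[0,0,0],[0,0,0],[0,0,0],[0,0,0],[0,0,0],[0,0,0],[0,0,0],[0,0,0]],"hand":[4,4,4,4,4,4,4,4]}'

```

```text
clock: 57.2
position: [489.8, 260.8, 150.8]
ee_rot: [0.707, -0.707, -0.0, 0.002]
contact_force: [0.6, -0.3, -2.0]
gripper_width: 44.8
grasp_force: 61.4
clock: 58.2
position: [465.4, 328.0, 107.8]
ee_rot: [0.707, -0.707, -0.0, -0.001]
contact_force: [0.3, 0.6, -1.3]
gripper_width: 44.5
grasp_force: 61.4
```

```bash
python3 -m creep '{"translation":[[0,0,-0.5],[0,0,-0.9],[0,0,-1.2],[0,0,-1.5],[0,0,-1.7],[0,0,-1.9],[0,0,-2.1],[0,0,-2.1]],"delta_rot":[[0,0,0],[0,0,0],[0,0,0],[0,0,0],[0,0,0],[0,0,0],[0,0,0],[0,0,0]],"hand":[4,4,4,4,4,4,4,4]}'
python3 -m creep '{"translation":[[0,0,-0.1],[0,0,-0.1]],"delta_rot":[[0,0,0],[0,0,0]],"hand":[4,4]}'

```

```text
clock: 59.2
position: [465.2, 328.3, 89.1]
ee_rot: [0.708, -0.706, 0.0, -0.001]
contact_force: [-5.9, -3.0, 18.0]
gripper_width: 44.5
grasp_force: 63.5
clock: 59.45
position: [465.2, 328.3, 89.1]
ee_rot: [0.708, -0.706, 0.0, -0.001]
contact_force: [-7.2, -2.7, 22.9]
gripper_width: 44.8
grasp_force: 63.9
```

```bash
python3 -m creep '{"translation":[[0,0,0],[0,0,0],[0,0,0],[0,0,0],[0,0,0],[0,0,0],[0,0,0],[0,0,0]],"delta_rot":[[0,0,0],[0,0,0],[0,0,0],[0,0,0],[0,0,0],[0,0,0],[0,0,0],[0,0,0]],"hand":[4,4,4,4,4,4,4,4]}'
python3 -m creep '{"translation":[[0,0,0],[0,0,0],[0,0,0],[0,0,3],[0,0,7.5],[-1,-4,8],[-2,-10,8],[-3,-16,8]],"delta_rot":[[0,0,0],[0,0,0],[0,0,0],[0,0,0],[0,0,0],[0,0,0],[0,0,0],[0,0,0]],"hand":[4,4,4,4,4,4,4,4]}'
python3 -m creep '{"translation":[[-1.5,-6,0],[-3,-12,0],[-3.3,-13.8,0],[-3.3,-13.8,-3],[-3.3,-13.8,-8],[-3.3,-13.8,-11],[-3.3,-13.8,-11],[-3.3,-13.8,-11]],"delta_rot":[[0,0,0],[0,0,0],[0,0,0],[0,0,0],[0,0,0],[0,0,0],[0,0,0],[0,0,0]],"hand":[4,4,4,4,4,4,4,4]}'

```

```text
clock: 60.45
position: [465.2, 328.3, 89.1]
ee_rot: [0.708, -0.706, 0.0, -0.001]
contact_force: [-6.9, -3.2, 22.7]
gripper_width: 44.6
grasp_force: 63.9
clock: 61.45
position: [434.0, 166.3, 164.3]
ee_rot: [0.708, -0.706, -0.0, 0.0]
contact_force: [0.8, 0.1, -0.2]
gripper_width: 44.6
grasp_force: 61.5
clock: 62.45
position: [402.6, 30.2, 55.6]
ee_rot: [0.708, -0.707, 0.0, -0.001]
contact_force: [0.3, -0.1, -0.5]
gripper_width: 44.0
grasp_force: 61.6
```

```bash
python3 -m creep '{"translation":[[0,0,-1],[0,0,-2],[0,0,-2.6],[0,0,-2.7],[0,0,-2.7]],"delta_rot":[[0,0,0],[0,0,0],[0,0,0],[0,0,0],[0,0,0]],"hand":[4,4,4,4,4]}'
python3 -m creep '{"translation":[[0,0,0],[0,0,0],[0,0,0],[0,0,2],[0,0,6],[0,0,12],[0,0,18],[0,0,22]],"delta_rot":[[0,0,0],[0,0,0],[0,0,0],[0,0,0],[0,0,0],[0,0,0],[0,0,0],[0,0,0]],"hand":[6,6,6,6,6,6,3,0]}'
python3 -m creep '{"translation":[[3,4,0],[6,8,0],[10,13,0],[13,17,-2],[14.8,19,-5],[14.8,19,-5],[14.8,19,-5]],"delta_rot":[[0,0,0],[0,0,0],[0,0,0],[0,0,0],[0,0,0],[0,0,0],[0,0,0]],"hand":[0,0,0,0,0,0,0]}'
python3 survey.py c4b.npz >/dev/null; python3 - <<'E'
from h import *
c=get_calibration("top");im,d=get_image("top");P=pts(c,d)
k=(P[...,2]>85)&(P[...,2]<118)&(np.hypot(P[...,0]-490,P[...,1]-218)<45);print("ball",P[k].mean(0),k.sum())
w=get_calibration("wrist");im,d=get_image("wrist");np.savez("w5.npz",im=im,d=d,**w)
E
python3 survey.py w5.npz
```

```text
clock: 63.08
position: [401.7, 29.8, 29.1]
ee_rot: [0.708, -0.706, 0.0, 0.0]
contact_force: [-6.4, 0.4, 19.2]
gripper_width: 44.1
grasp_force: 63.8
clock: 64.08
position: [402.3, 30.0, 250.7]
ee_rot: [0.708, -0.707, 0.001, -0.002]
contact_force: [1.5, 1.4, -0.6]
gripper_width: 24.6
grasp_force: 0.0
clock: 64.95
position: [549.7, 219.5, 197.9]
ee_rot: [0.707, -0.707, 0.0, 0.0]
contact_force: [0.2, -1.7, 0.5]
gripper_width: 0.5
grasp_force: 0.0
ball [494.91497024 219.98786928 105.10727292] 110
[ 332    0   60   54 2653] [487.7  79.7  68.6] 83.0
```

```bash
python3 -m creep '{"translation":[[0,0,-5],[0,0,-9],[0,0,-10.3],[0,0,-10.3],[0,0,-10.3]],"delta_rot":[[0,0,0],[0,0,0],[0,0,0],[0,0,0],[0,0,0]],"hand":[0,0,0,0,0]}'
python3 -m creep '{"translation":[[-1,0,0],[-2,0,0],[-3,0,0],[-4,0,0],[-5,0,0],[-6,0,0],[-7,0,0],[-8,0,0]],"delta_rot":[[0,0,0],[0,0,0],[0,0,0],[0,0,0],[0,0,0],[0,0,0],[0,0,0],[0,0,0]],"hand":[0,0,0,0,0,0,0,0]}'
python3 -m creep '{"translation":[[-0.3,0,0],[-0.6,0,0],[-0.6,0,0],[-0.6,0,0]],"delta_rot":[[0,0,0],[0,0,0],[0,0,0],[0,0,0]],"hand":[0,0,0,0]}'

```

```text
clock: 65.68
position: [551.1, 220.5, 97.1]
ee_rot: [0.708, -0.707, 0.001, -0.002]
contact_force: [0.6, -0.6, -0.1]
gripper_width: 0.0
grasp_force: 0.0
clock: 66.68
position: [468.5, 219.6, 94.3]
ee_rot: [0.708, -0.707, -0.0, 0.001]
contact_force: [1.5, -0.1, 0.0]
gripper_width: -0.1
grasp_force: 0.5
clock: 67.18
position: [463.6, 219.7, 94.5]
ee_rot: [0.707, -0.707, -0.0, 0.001]
contact_force: [0.1, 0.2, -0.8]
gripper_width: 0.2
grasp_force: 0.0
```

```bash
python3 -m creep '{"translation":[[-0.3,0,0],[-0.5,0,0],[-0.5,0,0],[-0.5,0,0]],"delta_rot":[[0,0,0],[0,0,0],[0,0,0],[0,0,0]],"hand":[0,0,0,0]}'
python3 -m creep '{"translation":[[-0.2,0,0],[-0.4,0,0],[-0.4,0,0],[-0.4,0,0]],"delta_rot":[[0,0,0],[0,0,0],[0,0,0],[0,0,0]],"hand":[0,0,0,0]}'
```

```text
clock: 67.68
position: [462.2, 221.4, 96.2]
ee_rot: [0.708, -0.706, 0.001, -0.004]
contact_force: [7.9, -1.6, -0.4]
gripper_width: -0.1
grasp_force: 3.6
clock: 68.18
position: [461.1, 222.9, 97.6]
ee_rot: [0.708, -0.706, 0.002, -0.007]
contact_force: [15.1, -2.0, -0.9]
gripper_width: 0.0
grasp_force: 6.2
```

```bash
python3 -m creep '{"translation":[[1.5,0,0],[4,0,0],[6,0,4],[6,0,10],[6,-4,16],[6,-9,20],[6,-12,20],[6,-12,20]],"delta_rot":[[0,0,0],[0,0,0],[0,0,0],[0,0,0],[0,0,0],[0,0,0],[0,0,0],[0,0,0]],"hand":[0,0,0,0,0,0,0,0]}'
python3 -m creep '{"translation":[[3,-4,0],[3,-9,0],[3,-14,0],[3,-19,0],[3,-24,0],[3,-29,0],[3,-34,0],[3,-34,0]],"delta_rot":[[0,0,0],[0,0,0],[0,0,0],[0,0,0],[0,0,0],[0,0,0],[0,0,0],[0,0,0]],"hand":[0,0,0,0,0,0,0,0]}'
python3 - <<'E'
from h import *
t,_=get_image("top");s,_=get_image("side")
cv2.imwrite("pics/f.png",np.hstack([cv2.resize(t[140:310,75:430],(400,300)),cv2.resize(s[120:390,150:430],(400,300))])[:,:,::-1])
E
```

```text
clock: 69.18
position: [514.4, 97.9, 295.5]
ee_rot: [-0.706, 0.708, 0.0, 0.0]
contact_force: [-0.4, 0.6, -0.9]
gripper_width: -0.6
grasp_force: 0.0
clock: 70.18
position: [544.4, -242.1, 292.5]
ee_rot: [-0.706, 0.708, 0.002, -0.001]
contact_force: [-0.0, 0.5, -0.7]
gripper_width: -0.1
grasp_force: 0.0
```

View pics/f.png

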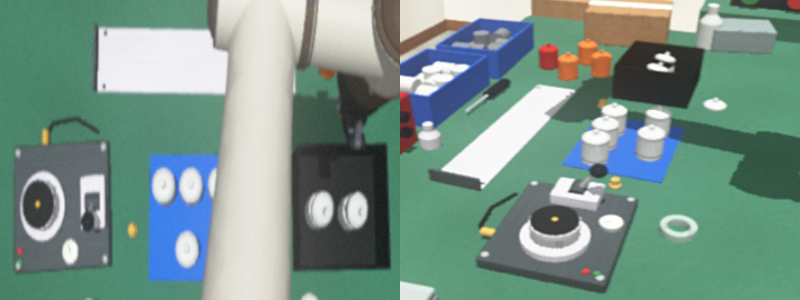

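```bash
python3 -c "
from bench import *
print(job_done())"
```

```text
the job is handed in; nothing more can be done
None
```

I tested all four sound capsules in lane order and stood them upright on the blue mat, put the two badly welded ones straight into the scrap bin, shut the air valve again, and handed the job in at about 70 s.

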